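# Lock off the wreath crimper and push the grease gun home on its nipple

## Task

Take the red spring clip off its parking plate and clip it onto the yellow locking tab of the green crimping machine, and leave it gripping there. Then take the orange grease gun out of its wooden stand, press its nose squarely onto the machine's tilted brass nipple until it snaps on, push on until the sprung nose has gone well into the barrel, and finish while still holding the gun there against its spring. Leave the other things on the bench where they are.

Things in the scene. Friction and masses are not known exactly. Their poses are not given: they have to be found in the camera images.
- machine: Green cast crimping machine fixed to the bench, base 150 (x) by 300 (y) by 18 mm. Origin: centre of its underside; x points to its back, y to the tab's end, z up. The nipple's housing (85 mm square, top 77 mm above the bench) is near its -y end, bearings and rollers (at most 80 mm high) in the middle, the yellow tab near its +y end.
- tab_top (a point): Middle of the top edge of the machine's yellow locking tab, 90 mm above the bench: an upright plate 40 mm long along the machine's x, 6 mm thick along its y, free for its top 60 mm. Axes as the machine's. On well, the clip's jaws straddle its thickness by about 20 mm (10 to 30 is on), clip_grip then 45 mm above this point, within 15 mm of the tab's middle.
- nipple_head (a point): Centre of the brass nipple's ball head, 12 mm in diameter on a 6.4 mm neck, rigid. z axis: the nipple's axis, out of the machine, 30 degrees from vertical, leaning to the machine's front (its -x); y as the machine's y. The head is 34 mm along that axis from the housing, about 99 mm above the bench.
- clip: The red spring clip; origin midway between the jaw tips, x along the pivot pin, y across the jaws, z up to the handles. Pivot 35 mm above the origin, jaws reach 30 mm up from the tips. About 70 g. Let go, the spring shuts the jaws with about 8 N. It starts clipped 20 mm down on the parking plate. Opening fingers can drag it up some 9 mm as they leave.
- clip_grip (a point): Where to squeeze the clip: midway between its handles, 65 mm above the jaw tips. Axes as the clip's: squeeze along y; jaws point down. Handles are plates 20 mm wide (x), 8 to 50 mm above the pivot; parked they flare, 44 mm over the outside here, 54 at the top; squeezed to the stop (11 N) they are parallel, 30 mm over the outside, the jaw tips 21 mm apart.
- clip_arm (a joint): Opening angle of one clip jaw: 0 with the jaws on a 6 mm plate, 0.25 with the handles squeezed fully (the other jaw mirrors it).
- park: Parking plate for the clip: an upright aluminium plate 40 mm (its x) by 6 mm (its y), top edge 50 mm above the bench, on an 80 x 100 x 14 mm wooden foot. Origin: centre of its underside. Fixed.
- stand: Wooden stand of the grease gun, 100 x 90 x 50 mm with a 31 mm hole 42 mm deep in the middle of its top; the gun hangs nose down in it, 32 mm deep, and lifts straight out. Origin: centre of its underside. Fixed.
- gun: The grease gun; origin at the centre of the mouth of its nose (nose fully out), z along its axis from the nose towards the barrel's end (up while in the stand), x and y square to the barrel's flat sides. About 330 g.
- gun_grip (a point): Middle of the orange barrel, where to grip the gun: 64 mm along its axis from the mouth. The barrel is square, 36 mm across its flats and 63 mm long, starting 32 mm from the mouth. Axes as the gun's.
- gun_seat (a point): Point in the gun's nose (28 mm diameter), 12 mm in from its mouth on its axis, moving with the nose: the ball's centre sits here (within 2 mm) once the four sprung jaws have snapped behind it, which takes about 8 to 10 N. z as the gun's; on squarely it is parallel to the nipple's z (within 7 degrees).
- gun_nose (a joint): How far the nose has been pushed into the barrel, m: 0 fully out, 0.008 at its stop. Spring: 9 N to start, 13 N at the stop. More than 0.0035 is well in; 0.006 is a good hold.
- wreath: Bystander: berry wreath, 130 mm across, 30 mm high, lying flat.
- vase: Bystander: white vase, 140 mm high, 90 mm wide.
- pot: Bystander: terracotta pot, 85 mm high, 90 mm wide.
- spool: Bystander: copper wire spool, 64 mm across, 50 mm high.
- jar: Bystander: amber jar, 90 mm high, 64 mm across.
- spanner: Bystander: spanner lying on the bench.
- candle: Bystander: cream candle, 60 mm across, 80 mm high.
There are look-alikes about, which are no part of the job. What is shaped like the clip but pink or white is not meant. What is shaped like the stand but turquoise is not meant.

How it is judged:
By the outcome, as a careful person would: the job done as asked, in the order asked, and still so for the second after the job is handed in, while the arm keeps its last pose, push and grip.
It also fails if it takes over 54 s, if anything falls off the work surface, if the arm or the gripper's body presses on something with over 40 N, if the wrist force passes 120 N, or if a joint passes its speed limit or range.

## Robot

A 6-joint arm with a two-finger parallel gripper is mounted at the origin on the work surface. World frame = base frame: x ahead of the robot, y to its left, z up, the work surface at z = 0. Lengths are in m, angles in rad, forces in N, time in s.
With the tool pointing down it reaches from about 0.425 to 0.95 m from the base axis. Payload 3.5 kg.
Tool frame: the origin (TCP) lies midway between the tips of the shut fingers; the grasp point (between the pads) lies 19 mm behind it; y points along the fingers, x is the direction in which the jaws open and shut, and the axes are right-handed (so a half turn about y gives the same grasp; the last joint's range is limited). The gripper opens to 85 mm and grips with 20 to 120 N. Pads are 22 mm wide; open, the fingers measure 114 mm over their backs; the gripper's body (76 mm by 85 mm) begins 54 mm behind the grasp point. The pads swing forward as they close: fully open they stand 13 mm farther back than shut.
Start: joints at [1.115, 0.286, 1.577, -0, 1.279, -0.15], TCP at [0.203, 0.644, 0.2] pointing down, gripper open.
Joint ranges: [-2.77, 2.77], [-0.9, 2.22], [0.21, 2.48], [-1.53, 4.67], [0.24, 2.81], [-2.84, 2.84]. Speed limits (rad/s): [2.79, 2.79, 3.14, 3.14, 3.14, 3.14].

## Interface

Orientations are given as a unit quaternion [x, y, z, w].
In Python, from plant import ctrl, viewer gives the robot as it stands.
- The arm moves only by the tool step_arm, never from a script. Its argument "rows" is a list of rows, each a list of 3 entries, a list of its own where there are three numbers: the turn, a rotation vector about the tool's x, y, z in degrees, then the shift along the tool's x, y, z in mm, then the closure, from 0 (fully open) to 1 (shut). A call has 1 to 10 rows; each row is the pose to reach, as a shift and turn from the pose commanded when the call began, along the tool's axes at that moment; what a row does not reach only later rows make up. A row lasts 1/12 s, in which the tool goes at most 41.7 mm and 7.16 degrees, less where a joint would pass 70% of its speed; a pose out of reach is approached as far as the arm can. A call with a gripper value outside its range is refused whole. The fingers move at their own pace and stop on an object; "newtons" is the grip in N (left out, the last holds). Time passes only in rows, so rows that repeat a pose let the fingers close. It gives the time, the measured TCP pose, the force and the opening at its end, in the units of the state.
- ctrl.get_state(): the state, without advancing time (a new reading comes with each control period).
- viewer.read_camera(name): name is "scene" or "top"; returns (picture, depth): 420x560x3 uint8, red, green, blue; 420x560 float32, m along the optical axis (not along the pixel's ray), 0 where there is no reading.
- viewer.calibration(name): a dict with "K" (3x3 intrinsics, pixels), "D" ([k1, k2, p1, p2, k3] as OpenCV has them; the pictures are not rectified), "R" (3x3) and "t" (3): a world point X has camera coordinates R X + t. Camera axes: x right, y down, z forward; pixel columns grow to the right and rows downward; lengths in m; the calibration is good to about 2 mm. A picture is of the moment at which its call begins. calibration takes no time and is no camera call.
- ctrl.sign_off(): hands the job in, once; it reports no verdict.
The state is a dict: "time": time; "qpos": joint angles; "dq": joint speeds; "joint_efforts": joint torques, N m; "eef_pos": TCP position; "tcp_rot": TCP orientation; "contact_force": force on the tool from outside, world axes, zero at the start; "wrist_torque": the same for the moment, N m; "opening": opening from 0.0 (shut) to 1.0 (fully open).
Only numpy, scipy, OpenCV 4.12 (cv2) and the standard library are available. Lean on these libraries where they do the work, as an engineer would, in place of code of your own. Each camera call takes 0.05 s, during which the arm holds its last target.

## Working session

There is one attempt and no reset: what is moved stays moved. The work goes in short steps, Python scripts to look and compute and a tool call to move; the robot and the scene stay as the last step left them, time stands still between calls to the robot, and variables do not carry over. Pictures are saved under pics/ and viewed, and the job is handed in when it is done.

Besides the shell and the picture viewer there is one more tool, called after "Call:" in YAML: its name, and indented under it one key for each argument. step_arm: Moves the arm, as the interface text tells. Its arguments: {"type":"object","properties":{"rows":{"type":"array"},"newtons":{"type":"number"}},"required":["rows"]}

```bash
ls; mkdir -p pics; python3 - <<'E'
from plant import ctrl, viewer
import cv2,numpy as np
print(ctrl.get_state())
for n in("scene","top"):
    p,d=viewer.read_camera(n); cv2.imwrite(f"pics/{n}0.png",p[:,:,::-1]); np.save(f"pics/{n}0.npy",d); np.save(f"pics/{n}0_rgb.npy",p)
    print(viewer.calibration(n))
E
```

```text
pics
{'time': 0.0, 'qpos': array([ 1.11501756e+00,  2.87190807e-01,  1.57819572e+00, -3.16754895e-06,
        1.27859260e+00, -1.50032596e-01]), 'dq': array([-0.00093401,  0.00102513, -0.00064459, -0.00058727, -0.00012907,
        0.00096144]), 'joint_efforts': array([ 2.45199453e-04, -4.05980551e+01, -2.92619938e+01, -1.21534349e-04,
        6.05731897e-03, -6.01343316e-06]), 'eef_pos': array([0.20284348, 0.64302744, 0.19852037]), 'tcp_rot': array([ 0.57069983,  0.41728269, -0.41877655, -0.56991496]), 'contact_force': array([ 0.31376567, -0.20472997,  0.65121125]), 'wrist_torque': array([-0.029235  ,  0.06185296,  0.00337845]), 'opening': 1.001314771196864}
{'K': array([[452.54599417,   0.        , 272.79504916],
       [  0.        , 452.54599417, 215.65668913],
       [  0.        ,   0.        ,   1.        ]]), 'D': array([-0.04871794,  0.        ,  0.        ,  0.        ,  0.        ]), 'R': array([[-0.87937497,  0.47598147, -0.01188676],
       [ 0.30632747,  0.54647438, -0.77944162],
       [-0.36450396, -0.68906269, -0.62636209]]), 't': array([ 0.50219527, -0.08815377,  1.74740633])}
{'K': array([[472.04443911,   0.        , 282.57520977],
       [  0.        , 472.04443911, 210.19655487],
       [  0.        ,   0.        ,   1.        ]]), 'D': array([-0.1553721,  0.       ,  0.       ,  0.       ,  0.       ]), 'R': array([[-8.96457866e-03, -9.99958125e-01, -1.83989951e-03],
       [-9.85503219e-01,  9.14670150e-03, -1.69409984e-01],
       [ 1.69419718e-01,  2.94537768e-04, -9.85543947e-01]]), 't': array([-0.01418201,  0.56845287,  1.48103838])}
```

View pics/scene0.png

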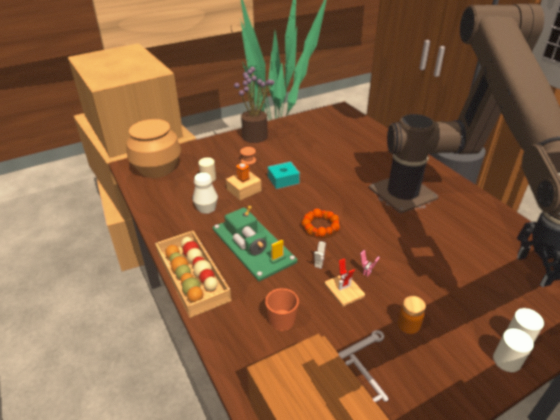

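View pics/top0.png

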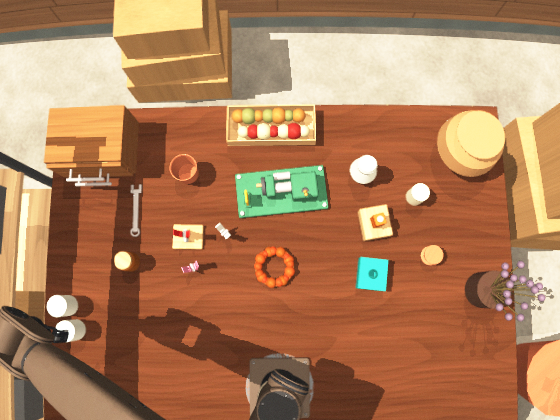

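The red clip is on a wooden plate at scene (344,272) and top (184,236). The pink look-alike is at scene (368,262) and the white one at (320,254). The gun in its wooden stand is at scene (244,182) and top (376,222), and the turquoise decoy is at (284,175). I'll enlarge these to confirm and measure them.

```bash
cat > h.py <<'E'
import numpy as np,cv2
from plant import ctrl, viewer
def world(name,d,us=None):
    c=viewer.calibration(name);h,w=d.shape
    vv,uu=np.mgrid[0:h,0:w].astype(float)
    n=cv2.undistortPoints(np.stack([uu.ravel(),vv.ravel()],1)[:,None],c["K"],c["D"])[:,0].reshape(h,w,2)
    P=np.dstack([n*d[...,None],d])
    W=(P-c["t"])@c["R"]
    W[d<=0]=np.nan
    return W
def proj(name,X):
    c=viewer.calibration(name)
    return cv2.projectPoints(np.atleast_2d(np.array(X,float)),cv2.Rodrigues(c["R"])[0],c["t"],c["K"],c["D"])[0][:,0]
E
python3 - <<'E'
from h import *
p={n:np.load(f"pics/{n}0_rgb.npy") for n in("scene","top")}
def crop(n,u,v,w,h,s):return cv2.resize(p[n][v:v+h,u:u+w,::-1],None,fx=s,fy=s,interpolation=cv2.INTER_CUBIC)
a=crop("scene",300,230,100,75,4);b=crop("scene",200,140,100,75,4);c=crop("top",150,200,100,75,4);d=crop("top",330,180,100,75,4)
cv2.imwrite("pics/c1.png",np.vstack([np.hstack([a,b]),np.hstack([c,d])]))
a=crop("scene",205,195,100,85,4);b=crop("top",225,150,115,85,4)
cv2.imwrite("pics/c2.png",np.hstack([a,b])[:, :800])
E
```

```text
(no output)
```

View pics/c1.png

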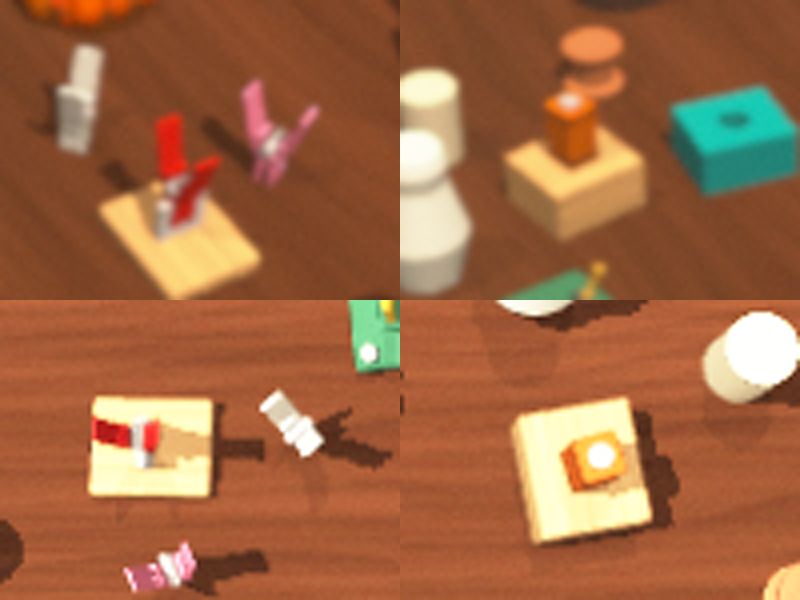

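View pics/c2.png

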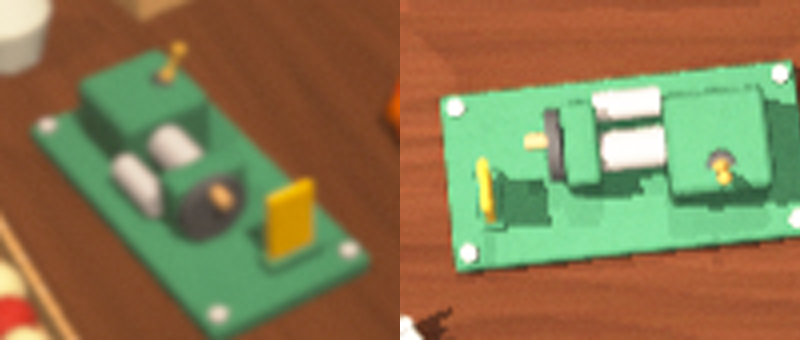

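```bash
cat > m.py <<'E'
from h import *
def seg(n,win,hs):
    p=np.load(f"pics/{n}_rgb.npy") ; d=np.load(f"pics/{n}.npy")
    W=world(n.rstrip("0123456789"),d); H=cv2.cvtColor(p,cv2.COLOR_RGB2HSV).astype(int)
    m=np.ones(d.shape,bool)
    lo,hi=hs
    if lo[0]<=hi[0]: m&=(H[...,0]>=lo[0])&(H[...,0]<=hi[0])
    else: m&=(H[...,0]>=lo[0])|(H[...,0]<=hi[0])
    m&=(H[...,1]>=lo[1])&(H[...,1]<=hi[1])&(H[...,2]>=lo[2])&(H[...,2]<=hi[2])
    k=np.zeros_like(m);u,v,w,h=win;k[v:v+h,u:u+w]=1
    m&=k&np.isfinite(W[...,0])
    return W[m],np.argwhere(m)
def rect(P):
    r=cv2.minAreaRect((P[:,:2]*1000).astype(np.float32)); return np.round(r[0],1),np.round(r[1],1),round(r[2],1)
E
python3 - <<'E'
from m import *
def band(P,a,b): return P[(P[:,2]>a)&(P[:,2]<b)]
for n,w in(("top0",(225,155,115,70)),("scene0",(205,200,100,80))):
    P,_=seg(n,w,((60,60,30),(95,255,255)))
    print(n,"green z hist",np.histogram(P[:,2],bins=np.arange(0,.12,.01))[0])
    print(" base",rect(band(P,.008,.028)),"median z",np.median(band(P,.008,.028)[:,2]))
    h=band(P,.068,.09);print(" housing top+",rect(h),len(h),np.median(h[:,2]))
for n,w in(("top0",(225,155,30,70)),("scene0",(265,230,25,35))):
    P,_=seg(n,w,((18,120,60),(35,255,255))); P=band(P,.03,.12)
    print(n,"tab",len(P),P.min(0),P.max(0),rect(P), rect(band(P,.06,.12)), "top med",np.median(band(P,.082,.1),0))
for n,w in(("top0",(165,215,45,40)),("scene0",(320,270,50,40))):
    P,_=seg(n,w,((10,40,120),(30,200,255)))
    q=band(P,.008,.02);print(n,"foot",len(q),rect(q),np.median(q[:,2]))
for n,w in(("top0",(170,225,25,22)),("scene0",(330,255,28,38))):
    P,_=seg(n,w,((172,150,60),(6,255,255)))
    q=band(P,.03,.2);print(n,"clip red",len(q),q.min(0),q.max(0),np.median(q,0),rect(q))
for n,w in(("top0",(355,200,45,45)),("scene0",(220,165,45,35))):
    P,_=seg(n,w,((10,40,120),(30,170,255)))
    q=band(P,.042,.058);print(n,"stand top",len(q),rect(q),np.median(q[:,2]))
    P,_=seg(n,w,((3,170,80),(18,255,255)))
    q=band(P,.06,.2);print(n,"gun",len(q),q.min(0),q.max(0),np.median(q,0),rect(q),rect(band(P,.105,.13)))
E
```

```text
top0 green z hist [  82 1919  366   28   23   25  166  622   32    0    0]
 base (array([639.1, -14.3]), array([149.4, 297.6]), 5.5) median z 0.016434445836851656
 housing top+ (array([642.4, -48.6]), array([ 84.7, 165.4]), 5.9) 728 0.07433900109375184
scene0 green z hist [ 10 715 541  13  10  23  58 366  63   0   0]
 base (array([643.1,  -4.6]), array([146.6, 291.1]), 5.6) median z 0.019535849890022838
 housing top+ (array([649. , -40.1]), array([ 78.9, 160.6]), 4.9) 449 0.07689584250379528
top0 tab 41 [0.58758458 0.09331127 0.03574582] [0.62902515 0.10240204 0.09351181] (array([608.3,  97.9]), array([41.8,  6.2]), 5.1) (array([608.4,  97.9]), array([41.5,  6.2]), 5.1) top med [0.60802294 0.09921115 0.08754042]
scene0 tab 188 [0.59022265 0.09317457 0.03036369] [0.6325987  0.11148017 0.09441623] (array([611.3, 102.2]), array([42.7, 16.4]), 5.1) (array([611.3, 101.2]), array([42.7, 12.3]), 10.4) top med [0.61179361 0.10185332 0.08821948]
top0 foot 466 (array([489.6, 297. ]), array([101.5,  77.2]), 89.4) 0.012300577930707495
scene0 foot 570 (array([470.4, 303. ]), array([103.2, 127.7])
[... 334 characters left out ...]
[493.7, 300.5]), array([54.4, 21. ]), 89.1)
top0 stand top 625 (array([ 527.4, -321.6]), array([101.2,  91.7]), 9.6) 0.04913629737115327
top0 gun 63 [ 0.50563934 -0.34201083  0.06115109] [ 0.53762364 -0.30110795  0.1165784 ] [ 0.51461549 -0.30781575  0.09840373] (array([ 524.5, -322. ]), array([33. , 36.8]), 10.8) (array([ 524.5, -322.1]), array([31.5, 36.8]), 10.5)
scene0 stand top 298 (array([ 530.1, -317.5]), array([102.7, 100.1]), 10.5) 0.051300153652521954
scene0 gun 170 [ 0.50903845 -0.33236403  0.06121174] [ 0.55079974 -0.29129344  0.11836292] [ 0.53875833 -0.3047425   0.08988238] (array([ 536.9, -306.5]), array([33.1, 47.4]), 61.6) (array([ 534.5, -308.3]), array([27. , 45.3]), 62.7)
```

```bash
cat >> h.py <<'E'
from scipy.spatial.transform import Rotation as Rn
def cur():
    s=ctrl.get_state();return s,np.array(s["eef_pos"]),Rn.from_quat(s["tcp_rot"])
def frame(yaw,tilt=0,flip=False):
    # tool y = approach. jaw x along (-sin,cos) of yaw (machine y); tilt deg: approach leans to +x of yaw frame going down
    a=np.radians(yaw);t=np.radians(tilt)
    mx=np.array([np.cos(a),np.sin(a),0]);my=np.array([-np.sin(a),np.cos(a),0]);mz=np.array([0,0,1.])
    y=-np.cos(t)*mz+np.sin(t)*mx
    x=-my if flip else my
    return Rn.from_matrix(np.stack([x,y,np.cross(x,y)],1))
def go(pos,R,base=None):
    s,p,r=cur()
    if base is not None: p,r=base
    print("turn",np.round((r.inv()*R).as_rotvec(degrees=True),2),"shift",np.round(r.inv().apply(np.array(pos)-p)*1000,1),"|",round(np.linalg.norm(pos-p)*1000))
E
python3 - <<'E'
from m import *
s,p,r=cur();print(p,"\n",r.as_matrix().round(3))
for f in(0,1): go(np.array([.493,.2985,.2]),frame(0,0,f))
# white clip, pink clip, brass nipple
for n,w in(("top0",(210,218,25,26)),("scene0",(308,238,22,32))):
    P,_=seg(n,w,((0,0,110),(179,70,255)));q=P[P[:,2]>.012];print("white",len(q),q.min(0),q.max(0))
for n,w in(("top0",(178,258,30,22)),("scene0",(355,248,28,30))):
    P,_=seg(n,w,((150,60,90),(179,255,255)));q=P[P[:,2]>.012];print("pink",len(q),q.min(0),q.max(0))
for n,w in(("top0",(295,180,25,25)),("scene0",(235,200,25,20))):
    P,ij=seg(n,w,((12,110,80),(28,255,255)));q=P[:,2]>.07
    for a,b in zip(P[q],ij[q]): print(n,b,a.round(4))
E
```

```text
[0.20287212 0.64310156 0.19866188] 
 [[ 0.301 -0.001 -0.954]
 [ 0.954 -0.002  0.301]
 [-0.002 -1.     0.   ]]
turn [ -0.04 -17.52  -0.12] shift [-241.3   -0.9 -380.4] | 450
turn [ 1.7000e-01  1.6248e+02 -5.0000e-02] shift [-241.3   -0.9 -380.4] | 450
white 102 [0.47549742 0.15039846 0.02611444] [0.52339723 0.19479284 0.08728071]
white 159 [0.47815921 0.15232727 0.01256059] [0.52512341 0.19904713 0.08611137]
pink 67 [0.36928008 0.24775715 0.02588422] [0.40220402 0.29912692 0.08072771]
pink 113 [0.37360095 0.25490633 0.01252459] [0.40784528 0.30762288 0.08599842]
top0 [190 304] [ 0.6272 -0.0884  0.0826]
top0 [190 305] [ 0.6271 -0.0915  0.083 ]
top0 [190 306] [ 0.6275 -0.0948  0.0811]
top0 [191 303] [ 0.6254 -0.0854  0.076 ]
top0 [191 304] [ 0.6238 -0.0883  0.0831]
top0 [191 305] [ 0.6238 -0.0915  0.0831]
top0 [191 306] [ 0.6235 -0.0946  0.0845]
top0 [192 304] [ 0.6214 -0.0884  0.0793]
top0 [192 305] [ 0.6199 -0.0912  0.0863]
top0 [192 306] [ 0.6204 -0.0946  0.0838]
top0 [193 304] [ 0.617  -0.0881  0.0845]
top0 [193 305] [ 0.6117 -0.09    0.1099]
top0 [193 306] [ 0.6137 -0.0937  0.1   ]
[... 705 characters left out ...]
919  0.0946]
scene0 [209 248] [ 0.6167 -0.0888  0.0958]
scene0 [210 247] [ 0.6225 -0.0844  0.0967]
scene0 [210 248] [ 0.6183 -0.0857  0.0943]
scene0 [211 247] [ 0.6215 -0.0873  0.0901]
scene0 [211 248] [ 0.6152 -0.0931  0.0837]
scene0 [212 246] [ 0.6245 -0.0891  0.0857]
scene0 [212 247] [ 0.6207 -0.0894  0.084 ]
scene0 [212 248] [ 0.6155 -0.0928  0.0797]
scene0 [212 249] [ 0.613  -0.0903  0.0804]
scene0 [213 245] [ 0.6271 -0.0924  0.0801]
scene0 [213 246] [ 0.625  -0.0886  0.0819]
scene0 [213 247] [ 0.6218 -0.0875  0.0814]
scene0 [213 248] [ 0.6169 -0.0903  0.0776]
scene0 [214 245] [ 0.6293 -0.0876  0.08  ]
scene0 [214 246] [ 0.6294 -0.0791  0.086 ]
scene0 [214 247] [ 0.6258 -0.0789  0.0847]
```

Call:
step_arm:
  rows:
    - [[0, -17.5, 0], [-241, 0, -380], 0.18]
    - [[0, -17.5, 0], [-241, 0, -380], 0.18]
    - [[0, -17.5, 0], [-241, 0, -380], 0.18]
    - [[0, -17.5, 0], [-241, 0, -380], 0.18]
    - [[0, -17.5, 0], [-241, 0, -380], 0.18]
    - [[0, -17.5, 0], [-241, 0, -380], 0.18]
    - [[0, -17.5, 0], [-241, 0, -380], 0.18]
    - [[0, -17.5, 0], [-241, 0, -380], 0.18]
    - [[0, -17.5, 0], [-241, 0, -380], 0.18]
    - [[0, -17.5, 0], [-241, 0, -380], 0.18]
  newtons: 30

```text
time: 0.93
eef_pos: [0.4715, 0.3238, 0.1995]
tcp_rot: [-0.5, -0.5, 0.5, 0.5]
contact_force: [0.7, 0.4, -0.4]
opening: 0.818
```

Call:
step_arm:
  rows:
    - [[0, 0, 0], [0, 0, 0], 0.18]
    - [[0, 0, 0], [0, 0, 0], 0.18]

```text
time: 1.1
eef_pos: [0.4719, 0.3238, 0.1994]
tcp_rot: [-0.501, -0.498, 0.499, 0.501]
contact_force: [-0.1, 0.7, -0.3]
opening: 0.821
```

```bash
python3 - <<'E'
from h import *
s,p,r=cur();print(p,r.as_matrix().round(3))
for n in("scene","top"):
    a,d=viewer.read_camera(n);np.save(f"pics/{n}1.npy",d);np.save(f"pics/{n}1_rgb.npy",a)
    g=p-0*p; uv=proj(n,[p,p+[0,0,.073]]);print(n,uv)
    b=a[:,:,::-1].copy()
    u,v=uv[0].astype(int); u0,v0=max(u-60,0),max(v-70,0)
    c=cv2.resize(b[v0:v0+105,u0:u0+100],None,fx=4,fy=4,interpolation=cv2.INTER_CUBIC)
    for q in uv: cv2.circle(c,tuple(((q-[u0,v0]+.5)*4).astype(int)),3,(255,255,0),-1)
    print(c.shape,u0,v0);cv2.imwrite(f"pics/{n}1c.png",c)
a=[cv2.imread(f"pics/{n}1c.png") for n in("scene","top")];cv2.imwrite("pics/c3.png",np.hstack(a))
E
```

```text
[0.47193256 0.32381483 0.19938271] [[ 0.005 -0.001 -1.   ]
 [ 1.    -0.     0.005]
 [-0.    -1.     0.001]]
scene [[360.71852127 244.34327184]
 [363.79366852 223.70700774]]
(420, 400, 3) 300 174
top [[165.28064393 235.03530457]
 [158.83230438 231.92527791]]
(420, 400, 3) 105 165
```

View pics/c3.png

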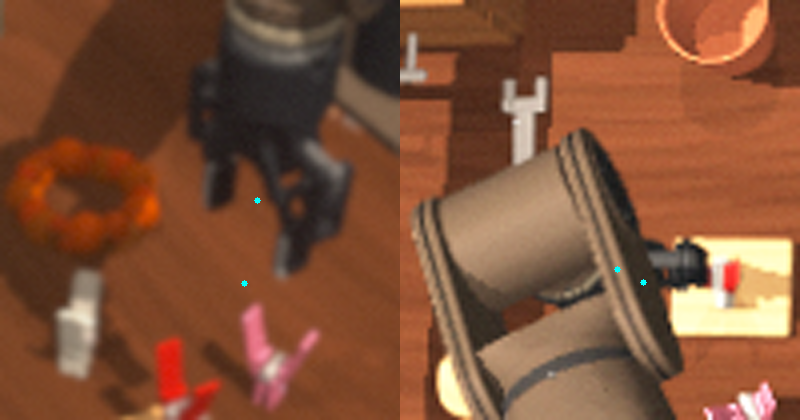

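```bash
python3 - <<'E'
from h import *
a=np.load("pics/scene1_rgb.npy");d=np.load("pics/scene1.npy");W=world("scene",d)
p=np.array([.4719,.3238,.1994])
u0,v0=335,180
c=cv2.resize(a[v0:v0+75,u0:u0+65,::-1],None,fx=8,fy=8,interpolation=cv2.INTER_CUBIC)
cv2.imwrite("pics/c4.png",c)
m=np.zeros(d.shape,bool);m[180:255,335:400]=1
m&=(W[...,2]>.12)&(W[...,2]<.4)&(np.abs(W[...,0]-.472)<.12)
Q=W[m]
for z in np.arange(.15,.36,.01):
    q=Q[(Q[:,2]>=z)&(Q[:,2]<z+.01)]
    if len(q): print(round(z,3),len(q),q.min(0).round(3),q.max(0).round(3))
E
```

```text
0.24 33 [0.461 0.275 0.24 ] [0.483 0.372 0.25 ]
0.25 46 [0.461 0.274 0.25 ] [0.485 0.375 0.26 ]
0.26 53 [0.462 0.284 0.261] [0.485 0.375 0.27 ]
0.27 43 [0.461 0.274 0.27 ] [0.485 0.373 0.28 ]
0.28 52 [0.461 0.26  0.28 ] [0.486 0.39  0.29 ]
0.29 111 [0.458 0.255 0.29 ] [0.488 0.393 0.3  ]
0.3 106 [0.458 0.257 0.3  ] [0.49  0.393 0.31 ]
0.31 113 [0.459 0.256 0.31 ] [0.491 0.394 0.32 ]
0.32 105 [0.46  0.256 0.32 ] [0.493 0.395 0.33 ]
0.33 136 [0.459 0.255 0.33 ] [0.494 0.394 0.34 ]
0.34 136 [0.46  0.258 0.34 ] [0.491 0.393 0.35 ]
0.35 30 [0.464 0.335 0.35 ] [0.504 0.364 0.36 ]
```

View pics/c4.png

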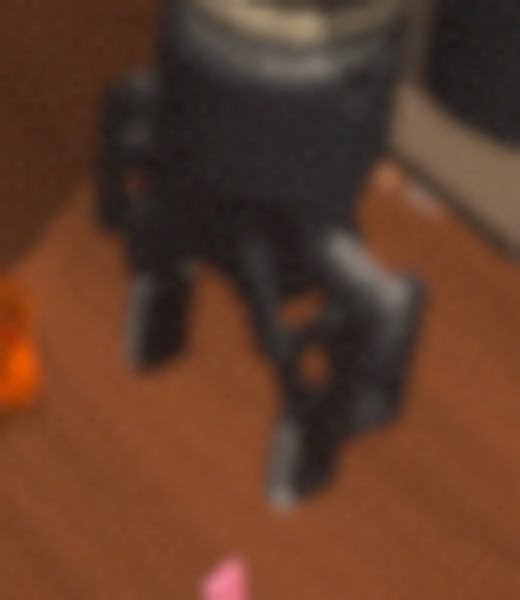

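```bash
python3 - <<'E'
from h import *
a=np.load("pics/top1_rgb.npy");d=np.load("pics/top1.npy");W=world("top",d)
for v in range(225,238,2):
    print(v,[tuple(W[v,u].round(3)) for u in range(166,182,3)])
print(proj("top",[[.472,.257,.3],[.472,.257,.33]]))
E
```

```text
225 [(np.float64(0.485), np.float64(0.293), np.float64(0.317)), (np.float64(0.531), np.float64(0.365), np.float64(-0.008)), (np.float64(0.53), np.float64(0.354), np.float64(-0.005)), (np.float64(0.528), np.float64(0.34), np.float64(0.009)), (np.float64(0.528), np.float64(0.329), np.float64(0.011)), (np.float64(0.528), np.float64(0.319), np.float64(0.012))]
227 [(np.float64(0.476), np.float64(0.286), np.float64(0.344)), (np.float64(0.481), np.float64(0.287), np.float64(0.306)), (np.float64(0.523), np.float64(0.352), np.float64(-0.0)), (np.float64(0.476), np.float64(0.262), np.float64(0.342)), (np.float64(0.476), np.float64(0.255), np.float64(0.338)), (np.float64(0.522), np.float64(0.321), np.float64(0.003))]
229 [(np.float64(0.455), np.float64(0.257), np.float64(0.458)), (np.float64(0.471), np.float64(0.279), np.float64(0.34)), (np.float64(0.471), np.float64(0.271), np.float64(0.339)), (np.float64(0.471), np.float64(0.263), np.float64(0.339)), (np.float64(0.471), np.float64(0.255), np.float64(0.337)), (np.float64(0.476), np.float64(0.256), np.float64(0.297))]
231 [(np.float64(0.448), 
[... 760 characters left out ...]
at64(0.44), np.float64(0.248), np.float64(0.464)), (np.float64(0.461), np.float64(0.281), np.float64(0.294)), (np.float64(0.461), np.float64(0.275), np.float64(0.287)), (np.float64(0.459), np.float64(0.263), np.float64(0.303)), (np.float64(0.46), np.float64(0.255), np.float64(0.3))]
237 [(np.float64(0.431), np.float64(0.245), np.float64(0.503)), (np.float64(0.435), np.float64(0.246), np.float64(0.471)), (np.float64(0.49), np.float64(0.352), np.float64(-0.004)), (np.float64(0.46), np.float64(0.284), np.float64(0.248)), (np.float64(0.488), np.float64(0.328), np.float64(0.011)), (np.float64(0.488), np.float64(0.319), np.float64(0.009))]
[[180.42524983 230.49038488]
 [177.99434141 229.04347334]]
```

Call:
step_arm:
  rows:
    - [[0, 0, 0], [0, 0, 0], 1]
    - [[0, 0, 0], [0, 0, 0], 1]
    - [[0, 0, 0], [0, 0, 0], 1]
    - [[0, 0, 0], [0, 0, 0], 1]
    - [[0, 0, 0], [0, 0, 0], 1]
    - [[0, 0, 0], [0, 0, 0], 1]
    - [[0, 0, 0], [0, 0, 0], 1]
    - [[0, 0, 0], [0, 0, 0], 1]

```text
time: 1.87
eef_pos: [0.4709, 0.3257, 0.1999]
tcp_rot: [0.5, 0.5, -0.5, -0.5]
contact_force: [-0.2, -0.6, -0.5]
opening: -0.001
```

```bash
python3 - <<'E'
from h import *
print(ctrl.get_state()["opening"])
a,d=viewer.read_camera("scene");np.save("pics/scene2.npy",d);np.save("pics/scene2_rgb.npy",a);W=world("scene",d)
u0,v0=335,180
c=cv2.resize(a[v0:v0+75,u0:u0+65,::-1],None,fx=8,fy=8,interpolation=cv2.INTER_CUBIC)
cv2.imwrite("pics/c5.png",c)
m=np.zeros(d.shape,bool);m[180:258,335:400]=1
m&=(W[...,2]>.12)&(W[...,2]<.4)&(np.abs(W[...,0]-.472)<.12)
Q=W[m]
for z in np.arange(.15,.36,.01):
    q=Q[(Q[:,2]>=z)&(Q[:,2]<z+.01)]
    if len(q): print(round(z,3),len(q),q.min(0).round(3),q.max(0).round(3))
E
```

```text
-0.0007782978906681897
0.23 10 [0.466 0.32  0.234] [0.481 0.333 0.239]
0.24 26 [0.465 0.319 0.241] [0.483 0.342 0.25 ]
0.25 35 [0.464 0.311 0.251] [0.484 0.341 0.26 ]
0.26 25 [0.471 0.312 0.261] [0.484 0.341 0.27 ]
0.27 23 [0.476 0.312 0.27 ] [0.486 0.35  0.28 ]
0.28 76 [0.46 0.29 0.28] [0.487 0.362 0.29 ]
0.29 65 [0.453 0.281 0.291] [0.488 0.37  0.3  ]
0.3 78 [0.456 0.276 0.3  ] [0.489 0.378 0.31 ]
0.31 92 [0.462 0.266 0.31 ] [0.491 0.388 0.32 ]
0.32 143 [0.459 0.265 0.32 ] [0.49 0.39 0.33]
0.33 102 [0.465 0.28  0.33 ] [0.492 0.379 0.34 ]
0.34 54 [0.463 0.318 0.34 ] [0.491 0.37  0.35 ]
0.35 34 [0.464 0.346 0.35 ] [0.484 0.368 0.36 ]
```

View pics/c5.png

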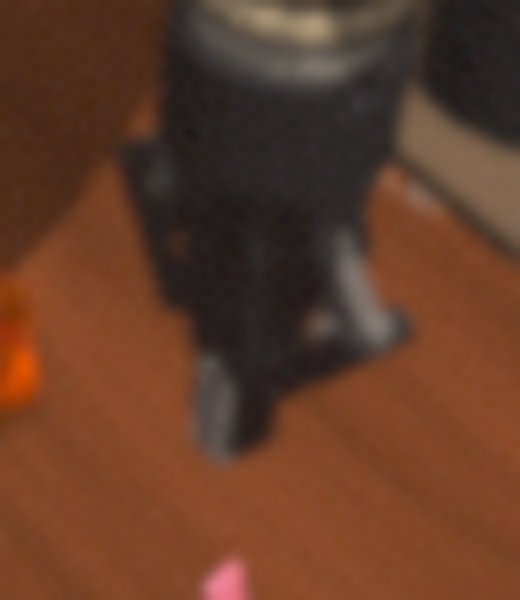

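Call:
step_arm:
  rows:
    - [[0, 0, 0], [-26, 0, -21], 0.15]
    - [[0, 0, 0], [-26, 0, -21], 0.15]
    - [[0, 0, 0], [-26, 0, -21], 0.15]
    - [[0, 0, 0], [-26, 0, -21], 0.15]
    - [[0, 0, 0], [-26, 40, -21], 0.15]
    - [[0, 0, 0], [-26, 70, -21], 0.15]
    - [[0, 0, 0], [-26, 100, -21], 0.15]
    - [[0, 0, 0], [-26, 120, -21], 0.15]
    - [[0, 0, 0], [-26, 120, -21], 0.15]

```text
time: 2.67
eef_pos: [0.4874, 0.2986, 0.0742]
tcp_rot: [-0.498, -0.497, 0.504, 0.502]
contact_force: [-0.7, -0.3, -0.5]
opening: 0.854
```

```bash
cat > look.py <<'E'
from h import *
import sys
def look(n,tag,u0,v0,w,h,s):
    a,d=viewer.read_camera(n);np.save(f"pics/{n}{tag}.npy",d);np.save(f"pics/{n}{tag}_rgb.npy",a)
    cv2.imwrite(f"pics/z_{n}{tag}.png",cv2.resize(a[v0:v0+h,u0:u0+w,::-1],None,fx=s,fy=s,interpolation=cv2.INTER_CUBIC))
if __name__=="__main__":
    look(sys.argv[1],sys.argv[2],*map(int,sys.argv[3:8]))
    s=ctrl.get_state();print(s["time"],s["eef_pos"].round(4),s["contact_force"].round(1),s["wrist_torque"].round(2),round(s["opening"],3))
E
python3 look.py scene 3 300 210 90 90 6
```

```text
2.7167 [0.4893 0.2993 0.0772] [-0.3 -0.1  0.9] [ 0.04  0.02 -0.04] 0.853
```

View pics/z_scene3.png

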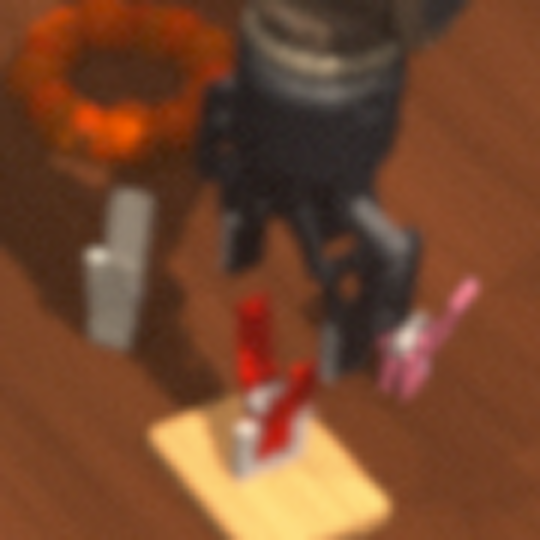

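```bash
python3 - <<'E'
from h import *
a=np.load("pics/scene3_rgb.npy").astype(int);d=np.load("pics/scene3.npy");W=world("scene",d)
dark=a.max(2)<75
red=(a[...,0]>120)&(a[...,1]<60)
m=np.zeros(d.shape,bool);m[220:290,325:372]=1
for nm,k in(("dark",dark),("red",red)):
    Q=W[m&k&(W[...,2]>.03)]; Q=Q[(np.abs(Q[:,0]-.49)<.05)&(Q[:,1]>.22)]
    for z in np.arange(.06,.24,.01):
        q=Q[(Q[:,2]>=z)&(Q[:,2]<z+.01)]
        if len(q): print(nm,round(z,3),len(q),q.min(0).round(3),q.max(0).round(3))
E
```

```text
dark 0.12 18 [0.479 0.26  0.12 ] [0.498 0.347 0.13 ]
dark 0.13 30 [0.479 0.259 0.13 ] [0.502 0.35  0.14 ]
dark 0.14 25 [0.475 0.259 0.14 ] [0.5  0.35 0.15]
dark 0.15 26 [0.481 0.238 0.151] [0.501 0.351 0.16 ]
dark 0.16 50 [0.48  0.231 0.161] [0.503 0.368 0.17 ]
dark 0.17 72 [0.479 0.23  0.17 ] [0.506 0.368 0.18 ]
dark 0.18 76 [0.476 0.233 0.18 ] [0.507 0.369 0.19 ]
dark 0.19 79 [0.481 0.234 0.19 ] [0.508 0.371 0.2  ]
dark 0.2 76 [0.482 0.238 0.2  ] [0.511 0.369 0.21 ]
dark 0.21 86 [0.485 0.237 0.21 ] [0.511 0.371 0.219]
dark 0.22 28 [0.483 0.241 0.22 ] [0.501 0.36  0.23 ]
dark 0.23 26 [0.485 0.307 0.23 ] [0.526 0.34  0.24 ]
red 0.06 7 [0.483 0.29  0.06 ] [0.504 0.314 0.07 ]
red 0.07 38 [0.482 0.279 0.07 ] [0.504 0.32  0.08 ]
red 0.08 25 [0.484 0.28  0.08 ] [0.504 0.322 0.09 ]
red 0.09 24 [0.484 0.277 0.091] [0.503 0.324 0.1  ]
red 0.1 24 [0.482 0.275 0.101] [0.504 0.327 0.11 ]
red 0.11 13 [0.486 0.274 0.11 ] [0.502 0.326 0.114]
```

Call:
step_arm:
  rows:
    - [[0, 0, 0], [-1, 10, -3], 0.15]
    - [[0, 0, 0], [-1, 20, -3], 0.15]
    - [[0, 0, 0], [-1, 22, -3], 0.25]
    - [[0, 0, 0], [-1, 22, -3], 0.25]

```text
time: 3.05
eef_pos: [0.4948, 0.2987, 0.0577]
tcp_rot: [-0.5, -0.5, 0.5, 0.5]
contact_force: [0.5, 0.3, -0.4]
opening: 0.75
```

Call:
step_arm:
  rows:
    - [[0, 0, 0], [0, 0, 0], 0.35]
    - [[0, 0, 0], [0, 0, 0], 0.35]

```text
time: 3.22
eef_pos: [0.4953, 0.2991, 0.0587]
tcp_rot: [0.5, 0.5, -0.499, -0.5]
contact_force: [-0.7, 0.6, -0.9]
opening: 0.647
```

```bash
python3 look.py scene 4 300 210 90 90 6
```

```text
3.2667 [0.4953 0.2991 0.0587] [0.2 1.6 0.5] [ 0.15  0.05 -0.05] 0.646
```

View pics/z_scene4.png

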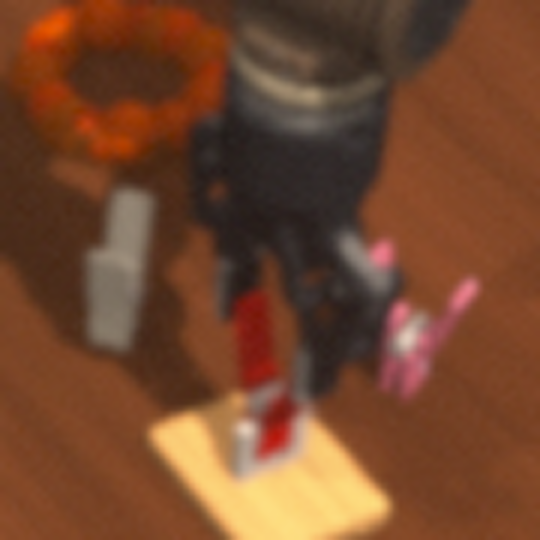

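Call:
step_arm:
  rows:
    - [[0, 0, 0], [0, 0, 0], 0.22]
    - [[0, 0, 0], [0, 7, 2], 0.22]
    - [[0, 0, 0], [0, 13, 2], 0.25]
    - [[0, 0, 0], [0, 13, 2], 0.35]
    - [[0, 0, 0], [0, 13, 2], 0.4]

```text
time: 3.68
eef_pos: [0.4923, 0.2986, 0.0441]
tcp_rot: [-0.5, -0.499, 0.5, 0.5]
contact_force: [1.3, -0.1, -0.3]
opening: 0.604
```

Call:
step_arm:
  rows:
    - [[0, 0, 0], [0, 0, 0], 0.45]
    - [[0, 0, 0], [0, 0, 0], 0.45]

```text
time: 3.85
eef_pos: [0.4928, 0.2985, 0.0448]
tcp_rot: [-0.5, -0.5, 0.5, 0.5]
contact_force: [0.6, -0.3, -0.3]
opening: 0.553
```

Call:
step_arm:
  rows:
    - [[0, 0, 0], [0, 0, 0], 0.5]
    - [[0, 0, 0], [0, 0, 0], 0.5]

```text
time: 4.02
eef_pos: [0.4929, 0.2986, 0.0449]
tcp_rot: [0.5, 0.5, -0.5, -0.5]
contact_force: [0.3, 0.3, -0.5]
opening: 0.503
```

```bash
python3 look.py scene 5 300 210 90 90 6
```

```text
4.0667 [0.4929 0.2986 0.045 ] [-0.  -0.9 -0.8] [-0.02 -0.   -0.02] 0.498
```

View pics/z_scene5.png

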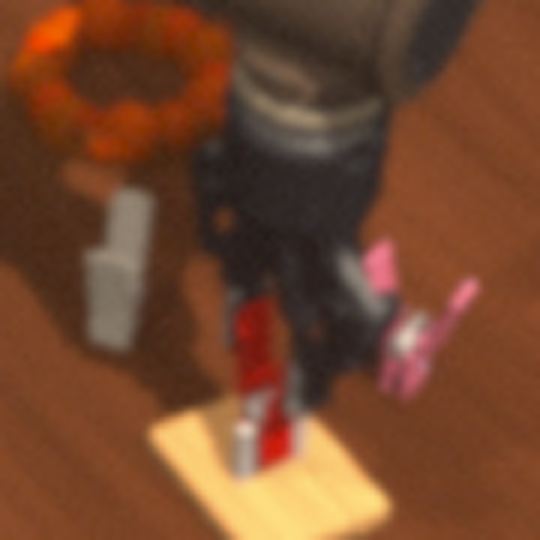

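Call:
step_arm:
  rows:
    - [[0, 0, 0], [0, 0, 0], 0.75]
    - [[0, 0, 0], [0, 0, 0], 0.75]
    - [[0, 0, 0], [0, 0, 0], 0.75]
    - [[0, 0, 0], [0, 0, 0], 0.75]
    - [[0, 0, 0], [0, 0, 0], 0.75]
    - [[0, 0, 0], [0, 0, 0], 0.75]
  newtons: 35

```text
time: 4.57
eef_pos: [0.4929, 0.2987, 0.045]
tcp_rot: [0.5, 0.5, -0.5, -0.5]
contact_force: [-1.0, -0.7, 0.2]
opening: 0.332
```

```bash
python3 look.py scene 6 300 210 90 90 6
```

```text
4.6167 [0.4929 0.2987 0.0449] [ 0.4  0.9 -1.1] [ 0.   -0.03 -0.02] 0.335
```

View pics/z_scene6.png

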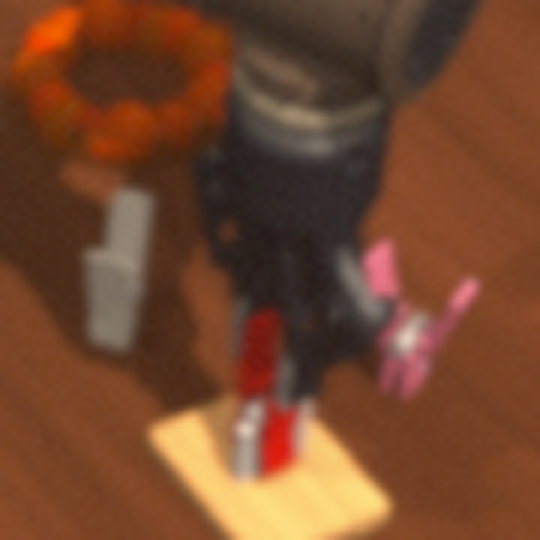

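Call:
step_arm:
  rows:
    - [[0, 0, 0], [0, -10, 0], 0.75]
    - [[0, 0, 0], [0, -25, 0], 0.75]
    - [[0, 0, 0], [0, -45, 0], 0.75]
    - [[0, 0, 0], [0, -75, 0], 0.75]
    - [[0, 0, 0], [0, -110, 0], 0.75]
    - [[0, 0, 0], [0, -125, 0], 0.75]
    - [[0, 0, 0], [0, -130, 0], 0.75]
    - [[0, 0, 0], [0, -130, 0], 0.75]

```text
time: 5.28
eef_pos: [0.494, 0.2991, 0.1775]
tcp_rot: [0.501, 0.501, -0.499, -0.499]
contact_force: [-0.1, 0.2, -0.9]
opening: 0.337
```

```bash
python3 look.py scene 7 300 170 90 90 6;  python3 - <<'E'
from h import *
a=np.load("pics/scene7_rgb.npy").astype(int);d=np.load("pics/scene7.npy");W=world("scene",d)
red=(a[...,0]>80)&(a[...,1]<50)&(a[...,2]<60)
m=np.zeros(d.shape,bool);m[170:290,325:385]=1
Q=W[m&red&(W[...,2]>.05)&(np.abs(W[...,0]-.49)<.04)&(np.abs(W[...,1]-.3)<.05)]
for z in np.arange(.08,.3,.01):
    q=Q[(Q[:,2]>=z)&(Q[:,2]<z+.01)]
    if len(q): print(round(z,3),len(q),q.min(0).round(3),q.max(0).round(3))
go(np.array([.61,.10,.175]),frame(5.4))
go(np.array([.61,.10,.175]),frame(5.4,0,1))
E
```

```text
5.3333 [0.4929 0.2986 0.1752] [ 0.2 -0.3 -1.4] [-0.07 -0.02  0.03] 0.332
0.15 1 [0.497 0.286 0.159] [0.497 0.286 0.159]
0.16 26 [0.487 0.287 0.16 ] [0.506 0.316 0.17 ]
0.17 18 [0.489 0.29  0.171] [0.506 0.317 0.179]
0.18 17 [0.488 0.308 0.18 ] [0.507 0.314 0.19 ]
0.19 19 [0.489 0.289 0.191] [0.506 0.316 0.2  ]
0.2 24 [0.485 0.286 0.201] [0.505 0.315 0.21 ]
0.21 18 [0.487 0.282 0.21 ] [0.505 0.292 0.219]
0.22 15 [0.488 0.286 0.22 ] [0.505 0.31  0.23 ]
0.23 19 [0.485 0.285 0.23 ] [0.505 0.327 0.24 ]
0.24 11 [0.487 0.284 0.24 ] [0.503 0.314 0.25 ]
0.25 3 [0.504 0.259 0.254] [0.506 0.316 0.259]
0.26 4 [0.504 0.257 0.26 ] [0.507 0.316 0.269]
turn [ 0.03 -5.42  0.01] shift [-198.6    0.2 -117.2] | 231
turn [-2.0000e-02  1.7458e+02  5.0000e-02] shift [-198.6    0.2 -117.2] | 231
```

View pics/z_scene7.png

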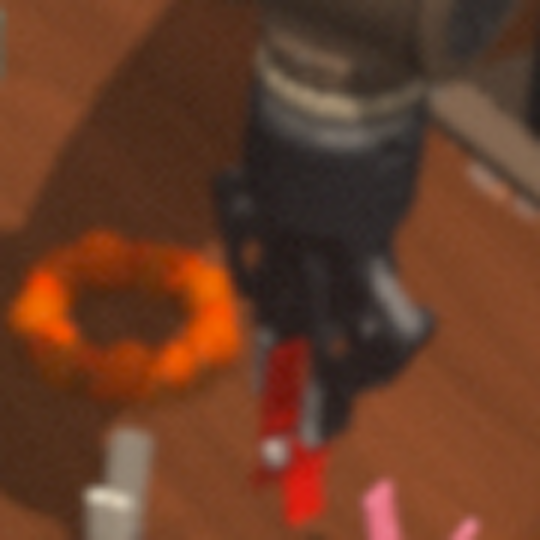

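Call:
step_arm:
  rows:
    - [[0, -5.4, 0], [-30, 0, -17], 0.75]
    - [[0, -5.4, 0], [-70, 0, -41], 0.75]
    - [[0, -5.4, 0], [-105, 0, -61], 0.75]
    - [[0, -5.4, 0], [-140, 0, -82], 0.75]
    - [[0, -5.4, 0], [-175, 0, -102], 0.75]
    - [[0, -5.4, 0], [-192, 0, -112], 0.75]
    - [[0, -5.4, 0], [-198.5, 0, -116], 0.75]
    - [[0, -5.4, 0], [-198.5, 20, -116], 0.75]
    - [[0, -5.4, 0], [-198.5, 45, -116], 0.75]
    - [[0, -5.4, 0], [-198.5, 55, -116], 0.75]

```text
time: 6.17
eef_pos: [0.6052, 0.1005, 0.1143]
tcp_rot: [-0.474, -0.521, 0.525, 0.478]
contact_force: [-1.5, -0.2, -1.6]
opening: 0.337
```

Call:
step_arm:
  rows:
    - [[0, 0, 0], [0, 0, 0], 0.75]
    - [[0, 0, 0], [0, 0, 0], 0.75]

```text
time: 6.33
eef_pos: [0.6075, 0.1008, 0.1183]
tcp_rot: [-0.475, -0.522, 0.524, 0.477]
contact_force: [0.1, 0.4, -0.4]
opening: 0.335
```

```bash
python3 look.py scene 8 230 180 90 90 6; python3 look.py top 8 215 150 90 75 5;  python3 - <<'E'
from h import *
a=np.load("pics/scene8_rgb.npy").astype(int);d=np.load("pics/scene8.npy");W=world("scene",d)
red=(a[...,0]>80)&(a[...,1]<50)&(a[...,2]<60)
yel=(a[...,0]>150)&(a[...,1]>100)&(a[...,2]<70)
m=np.zeros(d.shape,bool);m[180:270,230:320]=1
for nm,k in(("red",red),("yel",yel)):
  Q=W[m&k&(W[...,2]>.05)&(np.abs(W[...,0]-.61)<.04)&(np.abs(W[...,1]-.1)<.05)]
  for z in np.arange(.05,.3,.01):
    q=Q[(Q[:,2]>=z)&(Q[:,2]<z+.01)]
    if len(q): print(nm,round(z,3),len(q),q.min(0).round(3),q.max(0).round(3))
E
python3 - <<'E'
import cv2,numpy as np
a=cv2.imread("pics/z_scene8.png");b=cv2.imread("pics/z_top8.png");print(a.shape,b.shape)
cv2.imwrite("pics/c8.png",cv2.resize(np.hstack([a,cv2.copyMakeBorder(b,0,a.shape[0]-b.shape[0],0,0,0)]),None,fx=.8,fy=.8))
E
```

```text
6.3833 [0.6087 0.1008 0.12  ] [-0.2 -0.6  0.6] [-0.01 -0.03 -0.01] 0.339
6.4333 [0.6094 0.1007 0.121 ] [ 0.5 -0.4 -0.2] [ 0.01 -0.02  0.03] 0.335
red 0.1 8 [0.599 0.111 0.106] [0.611 0.117 0.11 ]
red 0.11 11 [0.601 0.11  0.112] [0.614 0.117 0.118]
red 0.12 11 [0.603 0.112 0.122] [0.618 0.116 0.13 ]
red 0.13 10 [0.602 0.09  0.13 ] [0.613 0.116 0.139]
red 0.14 22 [0.6   0.085 0.14 ] [0.62  0.116 0.15 ]
red 0.15 7 [0.606 0.089 0.151] [0.618 0.092 0.159]
red 0.16 11 [0.601 0.085 0.16 ] [0.619 0.094 0.167]
red 0.17 11 [0.605 0.087 0.17 ] [0.618 0.093 0.179]
red 0.18 9 [0.606 0.086 0.182] [0.617 0.115 0.186]
red 0.19 1 [0.619 0.119 0.198] [0.619 0.119 0.198]
red 0.2 3 [0.618 0.117 0.2  ] [0.619 0.119 0.209]
yel 0.05 25 [0.592 0.1   0.05 ] [0.632 0.109 0.06 ]
yel 0.06 24 [0.594 0.1   0.06 ] [0.631 0.107 0.069]
yel 0.07 30 [0.591 0.097 0.07 ] [0.628 0.109 0.08 ]
yel 0.08 21 [0.594 0.096 0.08 ] [0.631 0.108 0.09 ]
yel 0.09 6 [0.616 0.099 0.09 ] [0.626 0.106 0.092]
yel 0.1 1 [0.617 0.115 0.103] [0.617 0.115 0.103]
(540, 540, 3) (375, 450, 3)
```

View pics/c8.png

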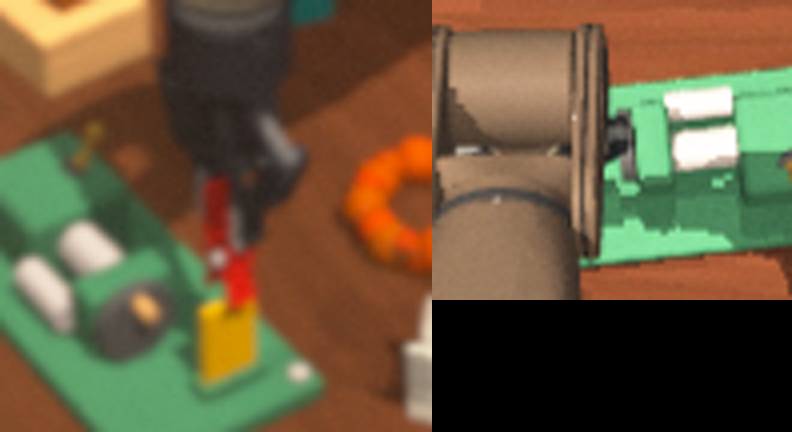

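Call:
step_arm:
  rows:
    - [[0, 0, 0], [1.5, 5, 0], 0.75]
    - [[0, 0, 0], [1.5, 12, 0], 0.75]
    - [[0, 0, 0], [1.5, 19, 0], 0.75]
    - [[0, 0, 0], [1.5, 25, 0], 0.75]
    - [[0, 0, 0], [1.5, 25, 0], 0.75]

```text
time: 6.85
eef_pos: [0.6073, 0.1016, 0.0927]
tcp_rot: [-0.475, -0.522, 0.524, 0.477]
contact_force: [-1.5, -0.3, -1.7]
opening: 0.332
```

Call:
step_arm:
  rows:
    - [[0, 0, 0], [0, 6, 0], 0.75]
    - [[0, 0, 0], [0, 11, 0], 0.75]
    - [[0, 0, 0], [0, 16, 0], 0.75]
    - [[0, 0, 0], [0, 16, 0], 0.75]
    - [[0, 0, 0], [0, 16, 0], 0.75]

```text
time: 7.27
eef_pos: [0.6092, 0.1014, 0.0825]
tcp_rot: [-0.476, -0.523, 0.523, 0.476]
contact_force: [-6.3, -0.6, 13.0]
opening: 0.332
```

```bash
python3 look.py scene 9 230 180 90 90 6
```

```text
7.3167 [0.6093 0.1014 0.0825] [-6.3 -0.1 12.8] [-0.12  1.18  0.01] 0.336
```

View pics/z_scene9.png

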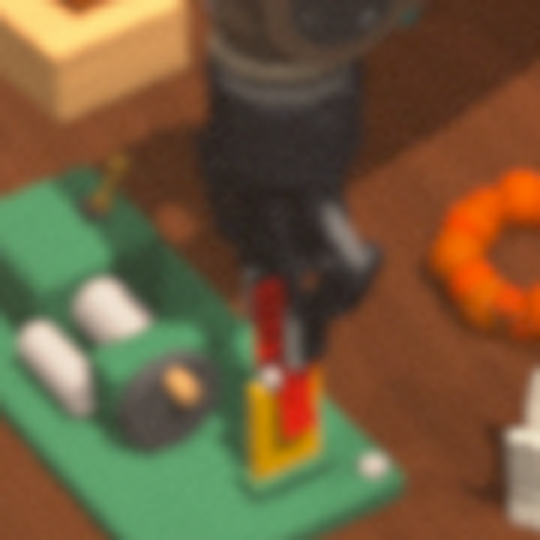

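```bash
python3 - <<'E'
from h import *
a=np.load("pics/scene9_rgb.npy");d=np.load("pics/scene9.npy");W=world("scene",d);a=a.astype(int)
cv2.imwrite("pics/c9.png",cv2.resize(np.load("pics/scene9_rgb.npy")[222:264,264:292,::-1],None,fx=14,fy=14,interpolation=cv2.INTER_CUBIC))
red=(a[...,0]>80)&(a[...,1]<60)&(a[...,2]<70)
yel=(a[...,0]>150)&(a[...,1]>100)&(a[...,2]<70)
wh=(a.min(2)>110)
m=np.zeros(d.shape,bool);m[222:264,264:292]=1
for nm,k in(("red",red),("yel",yel),("wh",wh)):
  Q=W[m&k&(W[...,2]>.03)&(np.abs(W[...,0]-.61)<.04)&(np.abs(W[...,1]-.1)<.05)]
  for z in np.arange(.03,.2,.01):
    q=Q[(Q[:,2]>=z)&(Q[:,2]<z+.01)]
    if len(q): print(nm,round(z,3),len(q),q.min(0).round(3),q.max(0).round(3))
E
```

```text
red 0.06 4 [0.602 0.111 0.066] [0.617 0.117 0.07 ]
red 0.07 9 [0.606 0.113 0.07 ] [0.618 0.119 0.08 ]
red 0.08 11 [0.604 0.11  0.081] [0.617 0.117 0.089]
red 0.09 9 [0.606 0.111 0.092] [0.619 0.118 0.099]
red 0.1 15 [0.598 0.087 0.101] [0.617 0.118 0.11 ]
red 0.11 12 [0.601 0.089 0.11 ] [0.62  0.123 0.12 ]
red 0.12 10 [0.607 0.088 0.123] [0.619 0.094 0.13 ]
red 0.13 13 [0.601 0.087 0.13 ] [0.621 0.131 0.139]
red 0.14 14 [0.607 0.085 0.14 ] [0.622 0.093 0.149]
red 0.15 4 [0.618 0.094 0.15 ] [0.623 0.122 0.158]
red 0.16 2 [0.593 0.121 0.164] [0.62  0.145 0.165]
red 0.17 1 [0.622 0.124 0.172] [0.622 0.124 0.172]
yel 0.03 22 [0.591 0.1   0.031] [0.629 0.106 0.039]
yel 0.04 22 [0.591 0.099 0.04 ] [0.631 0.108 0.05 ]
yel 0.05 9 [0.592 0.101 0.051] [0.628 0.105 0.059]
yel 0.06 9 [0.59  0.098 0.06 ] [0.63  0.115 0.068]
yel 0.07 14 [0.592 0.1   0.071] [0.63  0.109 0.08 ]
yel 0.08 10 [0.618 0.097 0.081] [0.629 0.109 0.089]
yel 0.09 2 [0.626 0.106 0.092] [0.631 0.108 0.095]
wh 0.09 2 [0.621 0.101 0.099] [0.624 0.108 0.099]
wh 0.1 7 [0.618 0.1   0.1  ] [0.624 0.114 0.107]
```

View pics/c9.png

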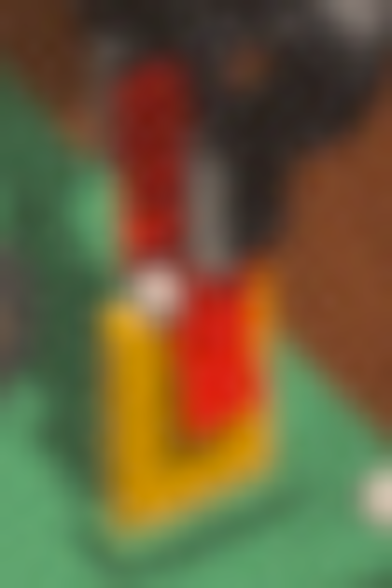

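Call:
step_arm:
  rows:
    - [[0, 0, 0], [0, -2, 0], 0.66]
    - [[0, 0, 0], [0, -2, 0], 0.6]
    - [[0, 0, 0], [0, -1.5, 0], 0.55]
    - [[0, 0, 0], [0, -1, 0], 0.5]
    - [[0, 0, 0], [0, 0, 0], 0.45]
    - [[0, 0, 0], [0, 0, 0], 0.4]
    - [[0, 0, 0], [0, 0, 0], 0.2]
    - [[0, 0, 0], [0, 0, 0], 0.2]
    - [[0, 0, 0], [0, 0, 0], 0.2]

```text
time: 8.07
eef_pos: [0.6087, 0.102, 0.079]
tcp_rot: [0.476, 0.523, -0.523, -0.476]
contact_force: [0.0, 0.1, -0.3]
opening: 0.799
```

```bash
python3 look.py scene 10 230 180 90 90 6
```

```text
8.1167 [0.6088 0.102  0.0791] [-0.2 -0.7 -0.1] [ 0.02 -0.08  0.  ] 0.795
```

View pics/z_scene10.png

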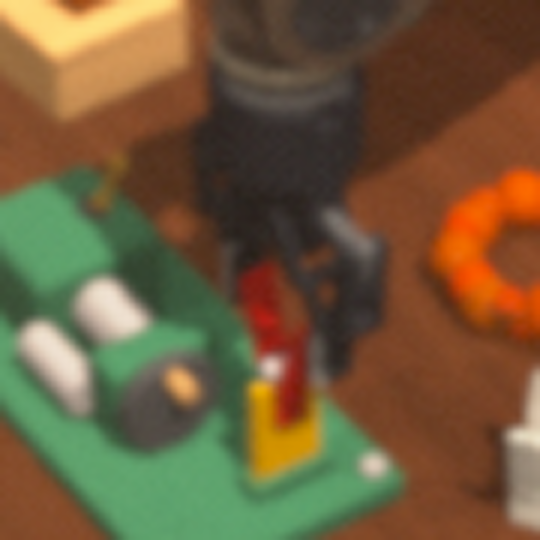

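Call:
step_arm:
  rows:
    - [[0, 0, 0], [0, -10, 0], 0.1]
    - [[0, 0, 0], [0, -30, 0], 0.1]
    - [[0, 0, 0], [0, -60, 0], 0.1]
    - [[0, 0, 0], [0, -95, 0], 0.1]
    - [[0, 0, 0], [0, -125, 0], 0.1]
    - [[0, 0, 0], [0, -140, 0], 0.1]
    - [[0, 0, 0], [0, -140, 0], 0.1]

```text
time: 8.7
eef_pos: [0.6117, 0.1019, 0.2261]
tcp_rot: [0.479, 0.526, -0.52, -0.473]
contact_force: [1.2, -0.5, 0.7]
opening: 0.899
```

```bash
python3 look.py scene 11 230 180 90 90 6
python3 - <<'E'
from m import *
a=np.load("pics/scene11_rgb.npy").astype(int);d=np.load("pics/scene11.npy");W=world("scene",d)
red=(a[...,0]>80)&(a[...,1]<60)&(a[...,2]<70)
m=np.zeros(d.shape,bool);m[200:264,255:292]=1
Q=W[m&red&(W[...,2]>.03)&(np.abs(W[...,0]-.61)<.04)&(np.abs(W[...,1]-.1)<.05)]
for z in np.arange(.03,.2,.01):
    q=Q[(Q[:,2]>=z)&(Q[:,2]<z+.01)]
    if len(q): print(round(z,3),len(q),q.min(0).round(3),q.max(0).round(3))
E
```

```text
8.75 [0.6102 0.1018 0.2226] [-0.1  0.1  0.1] [-0.    0.03 -0.02] 0.904
0.06 1 [0.613 0.107 0.07 ] [0.613 0.107 0.07 ]
0.07 6 [0.606 0.107 0.071] [0.613 0.112 0.08 ]
0.08 6 [0.606 0.106 0.08 ] [0.615 0.111 0.089]
0.09 7 [0.603 0.091 0.09 ] [0.617 0.115 0.1  ]
0.1 15 [0.603 0.085 0.1  ] [0.62 0.12 0.11]
0.11 28 [0.599 0.081 0.11 ] [0.618 0.123 0.12 ]
0.12 25 [0.599 0.077 0.121] [0.62  0.126 0.13 ]
0.13 29 [0.599 0.071 0.13 ] [0.622 0.127 0.14 ]
0.14 19 [0.599 0.072 0.141] [0.621 0.129 0.146]
```

View pics/z_scene11.png

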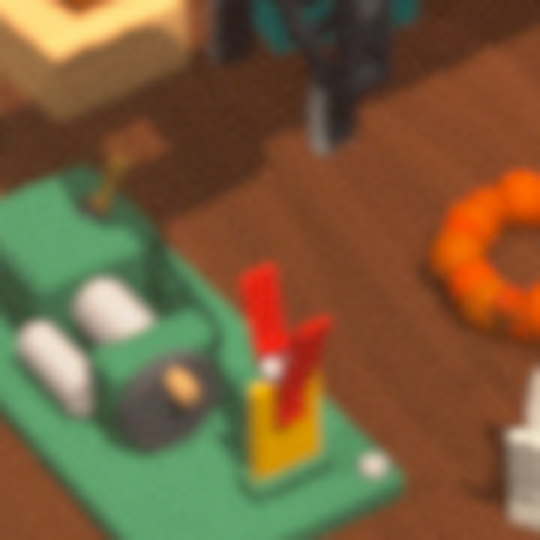

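```bash
python3 look.py top 11 215 150 90 75 5; python3 - <<'E'
from h import *
def red(n,u,v,w,h,c):
    a=np.load(f"pics/{n}_rgb.npy").astype(int);d=np.load(f"pics/{n}.npy");W=world(n.rstrip("0123456789"),d)
    k=(a[...,0]>90)&(a[...,1]<60)&(a[...,2]<70);m=np.zeros(d.shape,bool);m[v:v+h,u:u+w]=1
    Q=W[k&m&(W[...,2]>.02)&(np.abs(W[...,0]-c[0])<.04)&(np.abs(W[...,1]-c[1])<.045)]
    for s in(-1,1):
        q=Q[(Q[:,1]-c[1])*s>.008]; z=np.sort(q[:,2]); print(n,s,len(z),"min",z[:3].round(4),"max",z[-6:].round(4))
red("scene0",325,250,35,45,(.493,.2995)); red("scene11",255,200,40,64,(.611,.1015)); red("scene5",325,250,35,45,(.493,.2995))
red("top0",165,220,35,30,(.493,.298)); red("top11",215,150,70,75,(.611,.1))
E
```

```text
8.8 [0.6089 0.1018 0.2198] [-0.5 -0.  -0.6] [-0.05  0.03 -0.  ] 0.901
scene0 -1 81 min [0.0694 0.07   0.0744] max [0.1106 0.1109 0.111  0.111  0.1128 0.1128]
scene0 1 59 min [0.0452 0.0459 0.0477] max [0.1103 0.1104 0.1112 0.1113 0.1114 0.1125]
scene11 -1 68 min [0.0994 0.1038 0.1066] max [0.1418 0.1428 0.143  0.1438 0.1443 0.1458]
scene11 1 59 min [0.0735 0.0765 0.0796] max [0.1427 0.1436 0.1439 0.1446 0.1451 0.1463]
scene5 -1 86 min [0.0603 0.0619 0.0648] max [0.1104 0.1105 0.1116 0.1121 0.1122 0.1218]
scene5 1 39 min [0.0347 0.0351 0.0363] max [0.1006 0.1037 0.1041 0.1096 0.1119 0.1368]
top0 -1 10 min [0.0609 0.0695 0.0733] max [0.0745 0.0757 0.0777 0.0878 0.0885 0.0975]
top0 1 33 min [0.0688 0.0695 0.0697] max [0.0996 0.1025 0.1035 0.104  0.1057 0.1085]
top11 -1 0 min [] max []
top11 1 0 min [] max []
```

View pics/z_top11.png

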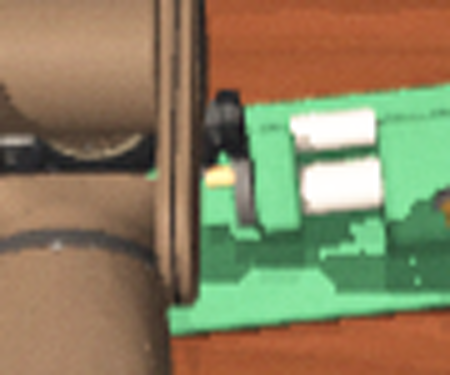

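Call:
step_arm:
  rows:
    - [[0, 0, 0], [0, 35, 0], 0.2]
    - [[0, 0, 0], [0, 70, 0], 0.2]
    - [[0, 0, 0], [0, 100, 0], 0.2]
    - [[0, 0, 0], [0, 120, 0], 0.2]
    - [[0, 0, 0], [0, 132, 0], 0.2]
    - [[0, 0, 0], [0, 138, 0], 0.2]
    - [[0, 0, 0], [0, 138, 0], 0.4]
    - [[0, 0, 0], [0, 138, 0], 0.5]

```text
time: 9.47
eef_pos: [0.6091, 0.1014, 0.0814]
tcp_rot: [-0.476, -0.523, 0.523, 0.476]
contact_force: [-0.4, -0.7, -0.4]
opening: 0.532
```

Call:
step_arm:
  rows:
    - [[0, 0, 0], [0, 0, 0], 0.75]
    - [[0, 0, 0], [0, 0, 0], 0.75]
    - [[0, 0, 0], [0, 0, 0], 0.75]
    - [[0, 0, 0], [0, 0, 0], 0.75]
    - [[0, 0, 0], [0, 0, 0], 0.75]

```text
time: 9.88
eef_pos: [0.6112, 0.1016, 0.0846]
tcp_rot: [0.478, 0.524, -0.521, -0.474]
contact_force: [-0.9, -0.7, 5.7]
opening: 0.33
```

Call:
step_arm:
  rows:
    - [[0, 0, 0], [0, -4, 0], 0.75]
    - [[0, 0, 0], [0, -9, 0], 0.75]
    - [[0, 0, 0], [0, -9, 0], 0.75]
    - [[0, 0, 0], [0, -9, 0], 0.75]

```text
time: 10.22
eef_pos: [0.6088, 0.1017, 0.0903]
tcp_rot: [0.476, 0.523, -0.523, -0.476]
contact_force: [-0.6, -0.3, -1.0]
opening: 0.332
```

```bash
python3 look.py scene 12 230 180 90 90 6
python3 - <<'E'
from h import *
def red(n,u,v,w,h,c):
    a=np.load(f"pics/{n}_rgb.npy").astype(int);d=np.load(f"pics/{n}.npy");W=world(n.rstrip("0123456789"),d)
    k=(a[...,0]>90)&(a[...,1]<60)&(a[...,2]<70);m=np.zeros(d.shape,bool);m[v:v+h,u:u+w]=1
    Q=W[k&m&(W[...,2]>.02)&(np.abs(W[...,0]-c[0])<.04)&(np.abs(W[...,1]-c[1])<.045)]
    for s in(-1,1):
        q=Q[(Q[:,1]-c[1])*s>.006]; z=np.sort(q[:,2]); print(n,s,len(z),"min",z[:5].round(4),"max",z[-6:].round(4))
red("scene9",255,200,40,64,(.611,.1015)); red("scene12",255,200,40,64,(.611,.1015));
E
```

```text
10.2667 [0.6085 0.1017 0.0898] [-0.5  0.4 -0.5] [ 0.02  0.03 -0.01] 0.335
scene9 -1 50 min [0.1006 0.1041 0.1049 0.1069 0.1081] max [0.1453 0.1459 0.146  0.1484 0.1488 0.1502]
scene9 1 41 min [0.0655 0.0684 0.0688 0.0699 0.0701] max [0.1053 0.1076 0.1085 0.1182 0.1508 0.1584]
scene12 -1 50 min [0.105  0.1067 0.1096 0.1111 0.1131] max [0.1512 0.1513 0.152  0.1526 0.1534 0.1555]
scene12 1 44 min [0.0755 0.0757 0.0759 0.0762 0.0773] max [0.1108 0.1128 0.1137 0.1169 0.16   0.1618]
```

View pics/z_scene12.png

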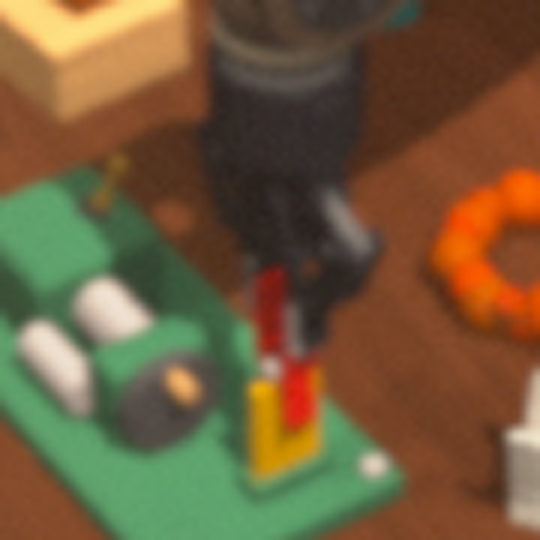

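Call:
step_arm:
  rows:
    - [[0, 0, 0], [0, 1, 0], 0.66]
    - [[0, 0, 0], [0, 1.5, 0], 0.6]
    - [[0, 0, 0], [0, 2, 0], 0.55]
    - [[0, 0, 0], [0, 2.5, 0], 0.5]
    - [[0, 0, 0], [0, 3, 0], 0.45]
    - [[0, 0, 0], [0, 3, 0], 0.35]
    - [[0, 0, 0], [0, 3, 0], 0.15]
    - [[0, 0, 0], [0, 3, 0], 0.15]
    - [[0, 0, 0], [0, 3, 0], 0.15]

```text
time: 11.02
eef_pos: [0.609, 0.1017, 0.0873]
tcp_rot: [0.476, 0.523, -0.523, -0.476]
contact_force: [-0.7, -0.0, -0.0]
opening: 0.852
```

Call:
step_arm:
  rows:
    - [[0, 0, 0], [0, -10, 0], 0.1]
    - [[0, 0, 0], [0, -30, 0], 0.1]
    - [[0, 0, 0], [0, -60, 0], 0.1]
    - [[0, 0, 0], [0, -95, 0], 0.1]
    - [[0, 0, 0], [0, -125, 0], 0.1]
    - [[0, 0, 0], [0, -140, 0], 0.1]
    - [[0, 0, 0], [0, -140, 0], 0.1]

```text
time: 11.6
eef_pos: [0.6116, 0.1018, 0.2341]
tcp_rot: [0.479, 0.526, -0.52, -0.473]
contact_force: [0.3, -0.3, -0.6]
opening: 0.904
```

```bash
python3 look.py scene 13 190 150 120 110 6
python3 - <<'E'
from h import *
def red(n,u,v,w,h,c):
    a=np.load(f"pics/{n}_rgb.npy").astype(int);d=np.load(f"pics/{n}.npy");W=world(n.rstrip("0123456789"),d)
    k=(a[...,0]>90)&(a[...,1]<60)&(a[...,2]<70);m=np.zeros(d.shape,bool);m[v:v+h,u:u+w]=1
    Q=W[k&m&(W[...,2]>.02)&(np.abs(W[...,0]-c[0])<.04)&(np.abs(W[...,1]-c[1])<.045)]
    for s in(-1,1):
        q=Q[(Q[:,1]-c[1])*s>.006]; z=np.sort(q[:,2]); print(n,s,len(z),"min",z[:5].round(4),"max",z[-6:].round(4),q[:,0].min(),q[:,0].max(),q[:,1].min(),q[:,1].max())
red("scene13",255,200,40,64,(.611,.1015));
s,p,r=cur();print(p)
for y in(10.3,):
  for f in(0,1): go(np.array([.526,-.320,.20]),frame(y,0,f))
E
```

```text
11.65 [0.6102 0.1017 0.2306] [ 0.4  1.1 -1. ] [0.   0.01 0.01] 0.901
scene13 -1 75 min [0.1089 0.112  0.1125 0.114  0.115 ] max [0.1491 0.1491 0.1505 0.1511 0.1529 0.1533] 0.5992861932323069 0.6231252413948158 0.07526988990933546 0.09476509644207513
scene13 1 63 min [0.076  0.08   0.0817 0.0872 0.0875] max [0.1502 0.1506 0.1512 0.1516 0.1517 0.153 ] 0.5985424834890855 0.6182245147378088 0.10773151620415358 0.1289357621525151
[0.610212   0.10171996 0.23062433]
turn [ 0.37 -4.91 -0.05] shift [-411.9   30.1  123.6] | 431
turn [7.0000e-02 1.7508e+02 5.6000e-01] shift [-411.9   30.1  123.6] | 431
```

View pics/z_scene13.png

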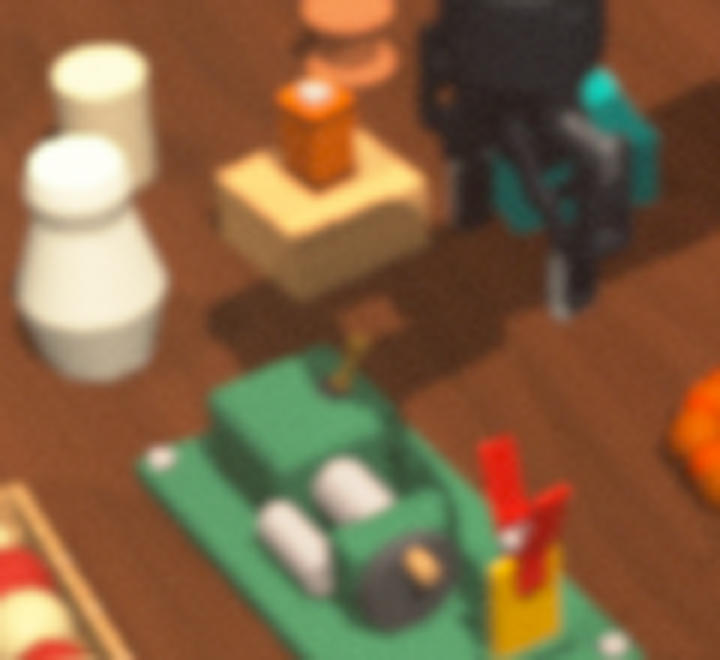

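Call:
step_arm:
  rows:
    - [[0, -4.8, 0], [-41, 3, 12], 0.2]
    - [[0, -4.8, 0], [-82, 6, 25], 0.2]
    - [[0, -4.8, 0], [-123, 9, 37], 0.2]
    - [[0, -4.8, 0], [-164, 12, 49], 0.2]
    - [[0, -4.8, 0], [-205, 15, 61], 0.2]
    - [[0, -4.8, 0], [-246, 18, 74], 0.2]
    - [[0, -4.8, 0], [-287, 21, 86], 0.2]
    - [[0, -4.8, 0], [-328, 24, 98], 0.2]
    - [[0, -4.8, 0], [-365, 27, 110], 0.2]
    - [[0, -4.8, 0], [-395, 30, 118], 0.2]

```text
time: 12.48
eef_pos: [0.5262, -0.3041, 0.1943]
tcp_rot: [-0.452, -0.542, 0.542, 0.455]
contact_force: [0.6, -0.5, 0.3]
opening: 0.797
```

Call:
step_arm:
  rows:
    - [[0, 0, 0], [-15, 0, 4], 0.25]
    - [[0, 0, 0], [-15, 0, 4], 0.25]
    - [[0, 0, 0], [-15, 0, 4], 0.25]

```text
time: 12.73
eef_pos: [0.5262, -0.3178, 0.195]
tcp_rot: [0.453, 0.542, -0.542, -0.455]
contact_force: [0.3, -0.1, -0.2]
opening: 0.752
```

```bash
python3 look.py scene 14 200 115 90 90 6; python3 - <<'E'
from h import *
s,p,r=cur();print(r.as_matrix().round(3))
for n in ("scene0","scene13"):
    a=np.load(f"pics/{n}_rgb.npy").astype(int);d=np.load(f"pics/{n}.npy");W=world("scene",d)
    m=np.zeros(d.shape,bool);m[155:195,225:262]=1
    o=m&(a[...,0]>110)&(a[...,1]<120)&(a[...,2]<50)&(W[...,2]>.06)&(W[...,2]<.13)
    Q=W[o];print(n,len(Q),Q.min(0),Q.max(0),np.sort(Q[:,2])[-5:])
    w=m&(a.min(2)>140)&(W[...,2]>.1)&(W[...,2]<.14)&(np.abs(W[...,1]+.32)<.03);print("white",W[w].mean(0),w.sum())
    # vertical edge nearest cam (max x+y)
    e=[Q[(Q[:,2]>z)&(Q[:,2]<z+.01)] for z in(.07,.08,.09,.1)]
    for q in e: print(q.min(0).round(4),q.max(0).round(4),rect(q) if 0 else '')
a=np.load("pics/top0_rgb.npy").astype(int);W=world("top",np.load("pics/top0.npy"))
m=np.zeros(W.shape[:2],bool);m[205:240,355:395]=1
w=m&(a.min(2)>200)&(W[...,2]>.1);print("top white",W[w].mean(0),w.sum())
go(np.array([.528,-.320,.09]),frame(10))
E
```

```text
12.7833 [ 0.5267 -0.3169  0.1956] [-0.9  0.1  0.7] [ 0.03  0.01 -0.09] 0.748
[[-0.177 -0.002 -0.984]
 [ 0.984  0.002 -0.177]
 [ 0.003 -1.     0.001]]
scene0 156 [ 0.50903845 -0.33236403  0.06121174] [ 0.55079974 -0.29129344  0.11753256] [0.11499991 0.11510698 0.11528887 0.11749445 0.11753256]
white [ 0.53101872 -0.3135804   0.11939967] 11
[ 0.5131 -0.3324  0.0704] [ 0.5499 -0.295   0.0798] 
[ 0.5098 -0.33    0.08  ] [ 0.5508 -0.2948  0.09  ] 
[ 0.5104 -0.3316  0.0903] [ 0.5504 -0.2952  0.0993] 
[ 0.5101 -0.3284  0.1002] [ 0.55   -0.2913  0.11  ] 
scene13 156 [ 0.50888271 -0.33381115  0.06030766] [ 0.55208817 -0.29300176  0.11685033] [0.11417353 0.1148824  0.11493502 0.1157391  0.11685033]
white [ 0.53001145 -0.31740896  0.11733708] 12
[ 0.5118 -0.3284  0.0706] [ 0.5513 -0.2948  0.0795] 
[ 0.5094 -0.3338  0.0805] [ 0.5521 -0.295   0.09  ] 
[ 0.5089 -0.3297  0.0901] [ 0.5505 -0.293   0.0998] 
[ 0.5127 -0.326   0.1001] [ 0.5516 -0.2969  0.1086] 
top white [ 0.52796569 -0.32070343  0.114825  ] 33
turn [-0.07  0.18  0.15] shift [ -3.6 105.6  -0.9] | 106
```

View pics/z_scene14.png

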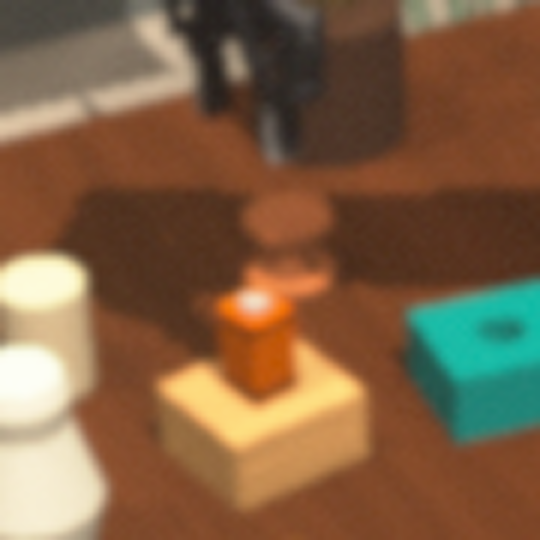

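Call:
step_arm:
  rows:
    - [[0, 0, 0], [-2, 30, -2], 0.25]
    - [[0, 0, 0], [-2, 65, -2], 0.25]
    - [[0, 0, 0], [-2, 90, -2], 0.25]
    - [[0, 0, 0], [-2, 103, -2], 0.25]
    - [[0, 0, 0], [-2, 105, -2], 0.25]
    - [[0, 0, 0], [-2, 105, -2], 0.25]

```text
time: 13.28
eef_pos: [0.5295, -0.3183, 0.0916]
tcp_rot: [0.453, 0.543, -0.543, -0.454]
contact_force: [0.3, -0.5, 0.1]
opening: 0.752
```

```bash
python3 look.py scene 15 200 115 90 90 6
```

```text
13.3333 [ 0.5303 -0.3194  0.0932] [ 0.2 -0.5 -0.5] [ 0.03 -0.02 -0.01] 0.75
```

View pics/z_scene15.png

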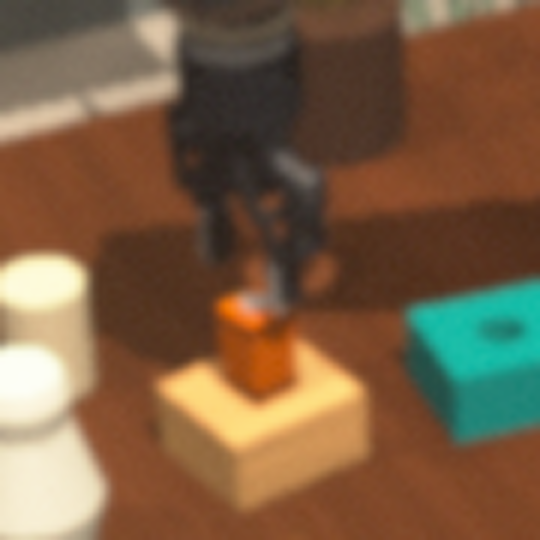

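Call:
step_arm:
  rows:
    - [[0, 0, 0], [0, 15, 0], 0.25]
    - [[0, 0, 0], [0, 30, 0], 0.25]
    - [[0, 0, 0], [0, 42, 0], 0.25]
    - [[0, 0, 0], [0, 52, 0], 0.25]
    - [[0, 0, 0], [0, 57, 0], 0.25]
    - [[0, 0, 0], [0, 57, 0], 0.35]
    - [[0, 0, 0], [0, 57, 0], 0.4]

```text
time: 13.92
eef_pos: [0.5296, -0.32, 0.0353]
tcp_rot: [0.454, 0.542, -0.542, -0.453]
contact_force: [0.3, -0.9, 0.6]
opening: 0.6
```

```bash
python3 look.py scene 16 200 115 90 90 6
```

```text
13.9667 [ 0.5298 -0.3202  0.0357] [-0.3 -0.1  1.2] [-0.01  0.06  0.01] 0.603
```

View pics/z_scene16.png

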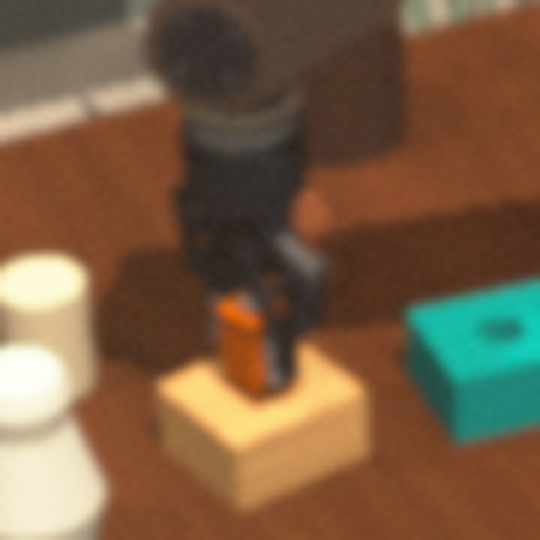

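Call:
step_arm:
  rows:
    - [[0, 0, 0], [0, -5, 0], 0.45]
    - [[0, 0, 0], [0, -5, 0], 0.52]
    - [[0, 0, 0], [0, -5, 0], 0.56]
    - [[0, 0, 0], [0, -5, 0], 0.6]
    - [[0, 0, 0], [0, -5, 0], 0.6]
  newtons: 25

```text
time: 14.38
eef_pos: [0.53, -0.3199, 0.0414]
tcp_rot: [0.454, 0.543, -0.542, -0.453]
contact_force: [0.2, 2.5, 6.5]
opening: 0.43
```

```bash
python3 look.py scene 17 200 115 90 90 6; python3 - <<'E'
from h import *
d=np.load("pics/scene17.npy");W=world("scene",d);a=np.load("pics/scene17_rgb.npy").astype(int)
k=(a.max(2)<110)&(np.abs(W[...,0]-.53)<.04)&(np.abs(W[...,1]+.32)<.08)&(W[...,2]>.052)
Q=W[k]
for z in np.arange(.05,.14,.01):
    q=Q[(Q[:,2]>=z)&(Q[:,2]<z+.01)]
    if len(q): print(round(z,3),len(q),q.min(0).round(3),q.max(0).round(3))
E
```

```text
14.4333 [ 0.53   -0.3199  0.0414] [-1.3  2.5  5.3] [0.44 0.13 0.03] 0.428
0.07 1 [ 0.524 -0.299  0.076] [ 0.524 -0.299  0.076]
0.08 6 [ 0.522 -0.294  0.083] [ 0.532 -0.288  0.089]
0.09 7 [ 0.512 -0.304  0.091] [ 0.534 -0.287  0.1  ]
0.1 9 [ 0.523 -0.296  0.1  ] [ 0.533 -0.284  0.11 ]
0.11 16 [ 0.514 -0.346  0.111] [ 0.546 -0.287  0.12 ]
0.12 36 [ 0.513 -0.37   0.12 ] [ 0.551 -0.27   0.13 ]
0.13 30 [ 0.511 -0.373  0.13 ] [ 0.552 -0.267  0.139]
```

View pics/z_scene17.png

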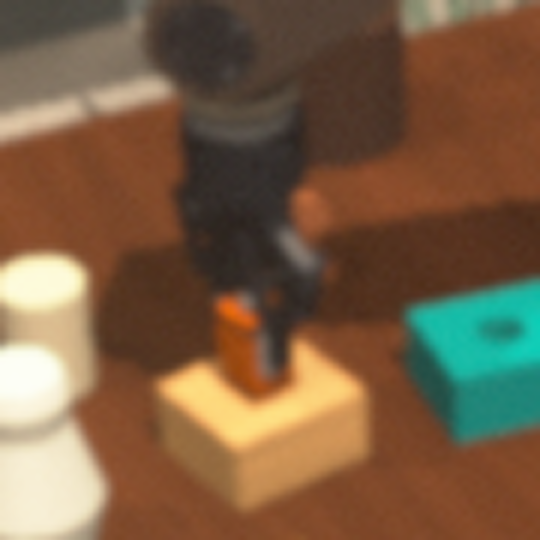

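Call:
step_arm:
  rows:
    - [[0, 0, 0], [0, 0, 0], 0.75]
    - [[0, 0, 0], [0, 0, 0], 0.75]
    - [[0, 0, 0], [0, -3, 0], 0.75]
    - [[0, 0, 0], [0, -10, 0], 0.75]
    - [[0, 0, 0], [0, -30, 0], 0.75]
    - [[0, 0, 0], [0, -65, 0], 0.75]
    - [[0, 0, 0], [0, -105, 0], 0.75]
    - [[0, 0, 0], [0, -140, 0], 0.75]
    - [[0, 0, 0], [0, -160, 0], 0.75]
    - [[0, 0, 0], [0, -165, 0], 0.75]
  newtons: 100

```text
time: 15.27
eef_pos: [0.531, -0.3215, 0.2104]
tcp_rot: [-0.457, -0.542, 0.543, 0.451]
contact_force: [-0.2, 0.1, -1.9]
opening: 0.416
```

```bash
python3 look.py scene 18 200 95 100 90 6;python3 - <<'E'
from h import *
s,p,r=cur()
print(s["qpos"].round(3))
ax=frame(5.4,30).as_matrix(); print(ax.round(3))
n=-ax[:,1]; print("nip axis",n)
H=np.array([.611,-.0907,.0995])
# gripper grasp offset along approach from reported TCP: gun mouth when grasped at z: reported .0414 <-> mouth .018
# => mouth is 0.0234 ahead of TCP along approach. 
for ahead,l in((.06,"standoff 60 mouth above head centre"),):
    T=H+n*(ahead+.0234); go(T,frame(5.4,30)); print(T)
E
```

```text
15.3167 [ 0.5303 -0.321   0.2085] [ 0.2 -0.1 -3.4] [-0.   -0.07 -0.01] 0.415
[-7.080e-01  1.570e-01  1.714e+00 -1.000e-03  1.265e+00 -2.456e+00]
[[-0.094  0.498 -0.862]
 [ 0.996  0.047 -0.082]
 [ 0.    -0.866 -0.5  ]]
nip axis [-0.49778098 -0.04705416  0.8660254 ]
turn [-29.77   4.74   0.98] shift [216.1  35.9 -78.4] | 233
[ 0.56948507 -0.09462432  0.17172652]
```

View pics/z_scene18.png

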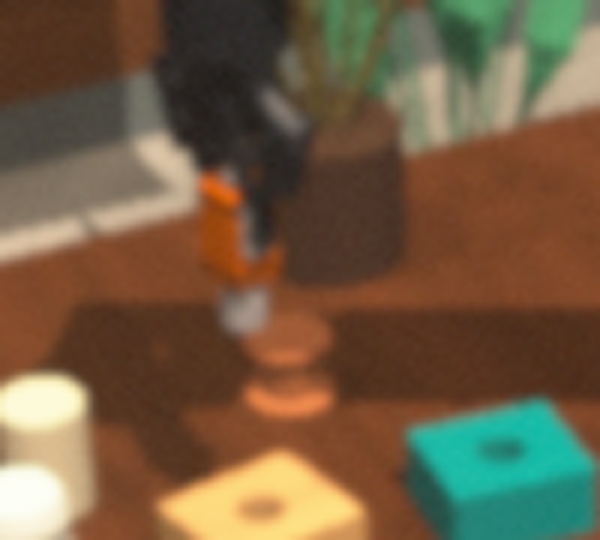

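Call:
step_arm:
  rows:
    - [[0, 0, 0], [35, 0, -5], 0.75]
    - [[-4, 0, 0], [75, 0, -15], 0.75]
    - [[-10, 1.6, 0.3], [110, 0, -30], 0.75]
    - [[-16, 2.6, 0.5], [145, 5, -45], 0.75]
    - [[-22, 3.5, 0.7], [175, 10, -58], 0.75]
    - [[-27, 4.3, 0.9], [200, 15, -70], 0.75]
    - [[-29.8, 4.7, 1], [213, 22, -78], 0.75]
    - [[-29.8, 4.7, 1], [216, 30, -78], 0.75]
    - [[-29.8, 4.7, 1], [216, 34, -78], 0.75]
    - [[-29.8, 4.7, 1], [216, 34, -78], 0.75]

```text
time: 16.15
eef_pos: [0.5664, -0.0932, 0.1677]
tcp_rot: [0.58, 0.64, -0.371, -0.341]
contact_force: [0.6, -0.2, -3.8]
opening: 0.413
```

Call:
step_arm:
  rows:
    - [[0, 0, 0], [0, 0, 0], 0.75]
    - [[0, 0, 0], [0, 0, 0], 0.75]

```text
time: 16.32
eef_pos: [0.5686, -0.0948, 0.1715]
tcp_rot: [0.582, 0.64, -0.37, -0.339]
contact_force: [0.5, -0.9, -3.8]
opening: 0.412
```

```bash
python3 look.py scene 19 205 150 80 75 8;python3 look.py top 19 270 150 80 75 8; python3 - <<'E'
from h import *
s,p,r=cur();R=r.as_matrix();print(p,R.round(3))
mo=p+.0234*R[:,1]; H=np.array([.611,-.0907,.0995])
for n in("scene","top"): print(n,"mouth",proj(n,mo).round(1),"head",proj(n,H).round(1))
go(H-.0834*R[:,1],frame(5.4,30))
a=cv2.imread("pics/z_scene19.png");b=cv2.imread("pics/z_top19.png")
cv2.imwrite("pics/c19.png",cv2.resize(np.hstack([a,b]),(800,375)))
E
```

```text
16.3667 [ 0.5687 -0.0947  0.1718] [ 0.1  0.2 -4.3] [-0.02  0.51 -0.  ] 0.417
16.4167 [ 0.5686 -0.0946  0.1718] [-0.2 -0.6 -3. ] [-0.13  0.52 -0.  ] 0.411
[ 0.56863923 -0.09457444  0.17184203] [[-0.094  0.495 -0.864]
 [ 0.996  0.049 -0.08 ]
 [ 0.003 -0.867 -0.498]]
scene mouth [[256.5 191.7]] head [[249.2 207.3]]
top mouth [[306.9 200.3]] head [[305.1 193.9]]
turn [-0.15 -0.11  0.15] shift [-0.4  0.5 -0.9] | 1
```

View pics/z_scene19.png

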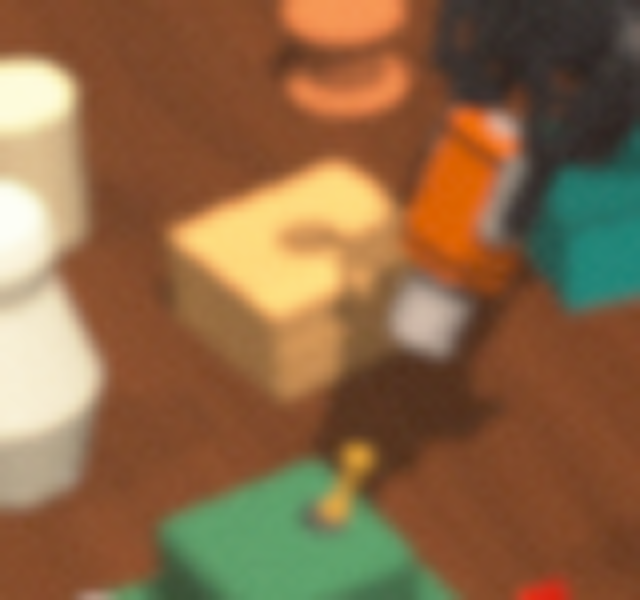

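View pics/z_top19.png

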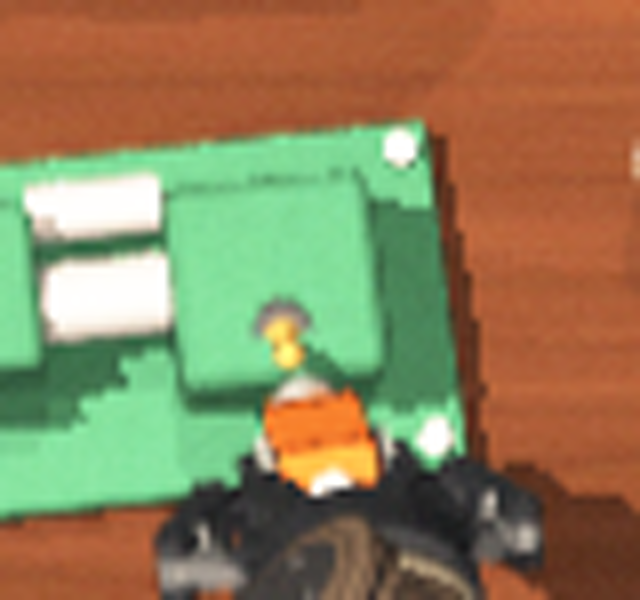

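```bash
cat > ov.py <<'E'
from h import *
def ov(tag,crops,p,R,off=np.zeros(3),pitch=0.0,mouthd=.0234,head=np.array([.611,-.0907,.0995]),out="o",nax=frame(5.4,30).as_matrix()[:,1]*-1):
    # off: mm shift in tool axes of gun in hand; pitch deg about tool x
    G=R@Rn.from_rotvec([np.radians(pitch),0,0]).as_matrix()
    c=p+R@(np.array(off)/1000)+mouthd*R[:,1]
    ax=-G[:,1];gx=G[:,0];gy=G[:,2]
    ims=[]
    for n,(u0,v0,w,h,s) in crops.items():
        im=cv2.resize(np.load(f"pics/{n}{tag}_rgb.npy")[v0:v0+h,u0:u0+w,::-1],None,fx=s,fy=s,interpolation=cv2.INTER_CUBIC)
        P=lambda X:((proj(n,X)-[u0,v0]+.5)*s).astype(int)
        def ring(z,r):
            t=np.linspace(0,2*np.pi,40);return P([c+ax*z+r*(np.cos(q)*gx+np.sin(q)*gy) for q in t])
        for z in(0,.032): cv2.polylines(im,[ring(z,.014)],1,(255,255,0),1)
        for z in(.032,.095): cv2.polylines(im,[P([c+ax*z+.018*(a*gx+b*gy) for a,b in((1,1),(1,-1),(-1,-1),(-1,1))])],1,(255,0,255),1)
        for a,b in((1,1),(1,-1),(-1,-1),(-1,1)): cv2.polylines(im,[P([c+ax*z+.018*(a*gx+b*gy) for z in(.032,.095)])],0,(255,0,255),1)
        cv2.polylines(im,[P([c-ax*.08,c])],0,(0,0,255),1)
        cv2.polylines(im,[P([head,head-.034*nax])],0,(255,0,0),1)
        hr=[head+.006*(np.cos(q)*gx+np.sin(q)*gy) for q in np.linspace(0,2*np.pi,30)];cv2.polylines(im,[P(hr)],1,(255,0,0),1)
        ims.append(im)
    cv2.imwrite(f"pics/{out}.png",cv2.resize(np.hstack(ims),None,fx=min(1,800/sum(i.shape[1] for i in ims)),fy=min(1,800/sum(i.shape[1] for i in ims))))
E
python3 - <<'E'
from ov import *
s,p,r=cur()
ov("19",{"scene":(230,150,50,68,8),"top":(285,180,50,50,8)} if 0 else {"scene":(235,155,40,60,10)},p,r.as_matrix(),out="o1s")
ov("19",{"top":(290,180,40,40,14)},p,r.as_matrix(),out="o1t")
E
```

```text
(no output)
```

View pics/o1s.png

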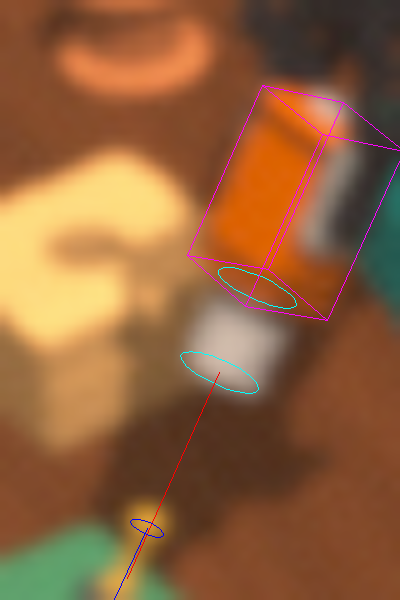

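View pics/o1t.png

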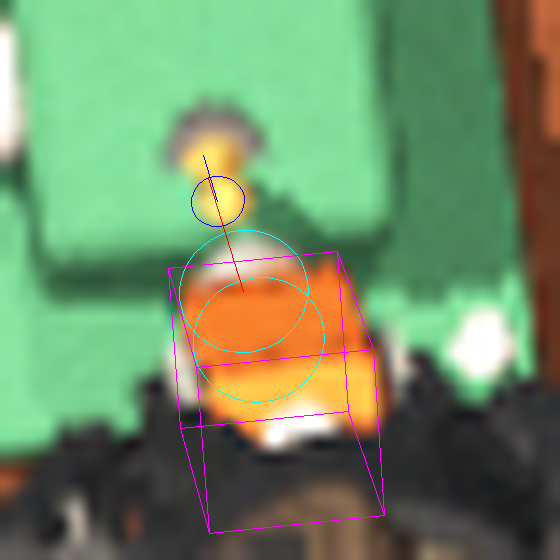

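```bash
python3 - <<'E'
from ov import *
a=np.load("pics/scene19_rgb.npy").astype(int)
print("scene S/V nose");
for v in range(183,198):
    print(v,[f"{a[v,u].min():3d}" for u in range(248,268)])
print("r-b")
for v in range(158,186,2):
    print(v,[f"{a[v,u,0]-a[v,u,2]:4d}" for u in range(250,275)])
s,p,r=cur();R=r.as_matrix();c=p+.0234*R[:,1]
def hull(n,z0,z1):
    t=np.linspace(0,2*np.pi,60)
    return cv2.convexHull(np.concatenate([proj(n,[c-R[:,1]*z+.014*(np.cos(q)*R[:,0]+np.sin(q)*R[:,2]) for q in t]) for z in(z0,z1)]).astype(np.float32))[:,0]
h=hull("scene",0,.032); 
for v in(186,188,190,192,194):
    xs=[]
    for i in range(len(h)):
        A,B=h[i],h[(i+1)%len(h)]
        if (A[1]-v)*(B[1]-v)<0: xs.append(A[0]+(v-A[1])/(B[1]-A[1])*(B[0]-A[0]))
    print(v,np.sort(xs).round(2))
E
```

```text
scene S/V nose
183 [' 89', ' 87', ' 85', ' 80', ' 74', ' 66', ' 64', ' 67', ' 64', ' 60', ' 48', ' 40', ' 32', ' 30', ' 26', ' 27', ' 12', ' 20', ' 21', ' 26']
184 [' 91', ' 93', ' 89', ' 81', ' 69', ' 62', ' 66', ' 79', ' 84', ' 86', ' 81', ' 66', ' 51', ' 41', ' 29', ' 26', ' 24', ' 20', ' 20', ' 15']
185 [' 85', ' 86', ' 86', ' 73', ' 63', ' 60', ' 76', ' 92', '112', '114', '105', ' 95', ' 78', ' 63', ' 50', ' 32', ' 26', ' 22', ' 23', ' 28']
186 [' 74', ' 74', ' 76', ' 69', ' 60', ' 62', ' 83', '113', '134', '142', '136', '123', '106', ' 86', ' 67', ' 50', ' 36', ' 28', ' 25', ' 26']
187 [' 64', ' 63', ' 66', ' 62', ' 60', ' 71', '102', '131', '150', '158', '156', '148', '134', '114', ' 92', ' 67', ' 49', ' 31', ' 30', ' 34']
188 [' 58', ' 58', ' 58', ' 57', ' 60', ' 83', '116', '143', '160', '166', '166', '160', '151', '136', '113', ' 83', ' 54', ' 33', ' 33', ' 30']
189 [' 58', ' 58', ' 58', ' 59', ' 63', ' 89', '127', '152', '164', '170', '169', '166', '152', '139', '113', ' 77', ' 48', ' 32', ' 34', ' 37']
190 [' 64', ' 59', ' 60', ' 59', ' 66', ' 93', '127', '155', '166', '1
[... 3350 characters left out ...]
80 [' 114', ' 114', ' 113', ' 115', ' 120', ' 132', ' 146', ' 154', ' 168', ' 184', ' 205', ' 211', ' 219', ' 193', ' 149', ' 101', '  69', '  54', '  48', '  40', '  19', ' -13', ' -31', ' -39', ' -45']
182 [' 114', ' 112', ' 108', ' 105', ' 101', ' 103', ' 118', ' 133', ' 137', ' 140', ' 149', ' 164', ' 169', ' 165', ' 161', ' 145', ' 128', ' 124', ' 109', '  80', '  44', '  10', ' -18', ' -34', ' -44']
184 [' 127', ' 109', '  88', '  77', '  73', '  61', '  52', '  50', '  63', '  92', ' 119', ' 128', ' 127', ' 119', ' 121', ' 125', ' 122', ' 118', '  91', '  71', '  58', '  46', '  25', '  -6', ' -31']
186 [254.41 263.68]
188 [253.52 262.77]
190 [252.63 261.87]
192 [254.3  260.97]
194 []
```

```bash
python3 - <<'E'
from ov import *
for n,us,vs in(("scene",range(240,258),range(202,220)),("top",range(297,314),range(184,200))):
    a=np.load(f"pics/{n}19_rgb.npy").astype(int); print(n,us[0])
    for v in vs: print(v,[f"{a[v,u,0]-a[v,u,2]:4d}" for u in us] if n=="scene" else [f"{a[v,u,0]-a[v,u,1]:4d}" for u in us])
s,p,r=cur();R=r.as_matrix();n=frame(5.4,30).as_matrix()[:,1]*-1
H=np.array([.611,-.0907,.0995])
for c in("scene","top"): print(c,proj(c,[H,H-.015*n,H-.034*n]).round(2).tolist())
a=np.load("pics/top19_rgb.npy").astype(int);print("top nose brightness (min)")
for v in range(192,206): print(v,[f"{a[v,u].min():3d}" for u in range(296,322)])
E
```

```text
scene 240
202 ['  87', '  85', '  87', '  86', '  82', '  71', '  61', '  55', '  54', '  57', '  54', '  54', '  55', '  56', '  52', '  52', '  55', '  50']
203 ['  87', '  89', '  86', '  86', '  76', '  65', '  59', '  57', '  56', '  53', '  52', '  53', '  54', '  55', '  54', '  55', '  55', '  52']
204 ['  85', '  85', '  86', '  78', '  69', '  59', '  57', '  59', '  61', '  64', '  62', '  57', '  56', '  55', '  56', '  53', '  52', '  57']
205 ['  85', '  86', '  84', '  76', '  65', '  56', '  61', '  71', '  92', ' 109', '  97', '  77', '  61', '  56', '  54', '  55', '  56', '  61']
206 ['  83', '  82', '  75', '  68', '  58', '  52', '  57', '  85', ' 127', ' 149', ' 138', ' 103', '  69', '  56', '  54', '  57', '  60', '  68']
207 ['  72', '  61', '  46', '  39', '  36', '  35', '  51', '  86', ' 131', ' 155', ' 147', ' 110', '  72', '  57', '  53', '  58', '  64', '  75']
208 ['  44', '  25', '  14', '   7', '   8', '  14', '  35', '  76', ' 117', ' 136', ' 123', '  94', '  68', '  57', '  62', '  64', '  71', '  81']
209 ['  11', '  -1', '  -7', '  -9', '  -7', ' 
[... 5918 characters left out ...]
' 80', ' 54', ' 49', ' 45', ' 47', ' 46', ' 45', ' 45', ' 43', ' 43', ' 44', ' 44', ' 44', ' 64', '114', '132', '135', '132', '131', '134']
203 ['120', '118', '117', '119', '123', '119', '119', ' 51', ' 46', ' 42', ' 44', ' 42', ' 44', ' 47', ' 45', ' 44', ' 48', ' 44', ' 41', ' 41', ' 81', '131', '167', '137', '132', '131']
204 ['116', '118', '121', '122', '118', '127', '174', ' 78', ' 50', ' 50', ' 46', ' 44', ' 42', ' 39', ' 44', ' 47', ' 43', ' 39', ' 38', ' 38', ' 32', '114', '178', '117', '116', '131']
205 ['121', '123', '119', '117', '118', '135', '213', '133', ' 56', ' 43', ' 41', ' 45', ' 38', ' 36', ' 44', ' 47', ' 54', ' 50', ' 56', ' 56', ' 46', ' 87', '190', ' 80', ' 60', '118']
```

Call:
step_arm:
  rows:
    - [[0, 0, 0], [0, 12, -1.5], 0.75]
    - [[0, 0, 0], [0, 25, -1.5], 0.75]
    - [[0, 0, 0], [0, 37, -1.5], 0.75]
    - [[0, 0, 0], [0, 46, -1.5], 0.75]
    - [[0, 0, 0], [0, 49, -1.5], 0.75]
    - [[0, 0, 0], [0, 49, -1.5], 0.75]
    - [[0, 0, 0], [0, 49, -1.5], 0.75]

```text
time: 17.0
eef_pos: [0.5936, -0.091, 0.1295]
tcp_rot: [0.581, 0.641, -0.37, -0.339]
contact_force: [0.9, -0.1, -3.3]
opening: 0.417
```

```bash
python3 look.py scene 20 225 165 50 60 10;python3 look.py top 20 285 175 50 50 10; python3 - <<'E'
from ov import *
s,p,r=cur();print(p,r.as_matrix().round(3))
ov("20",{"scene":(230,165,40,55,10)},p,r.as_matrix(),out="o2s",off=(0,0,1.5))
a=cv2.imread("pics/z_scene20.png");b=cv2.imread("pics/o2s.png");c=cv2.imread("pics/z_top20.png")[:,:]
h=600;f=lambda i:cv2.copyMakeBorder(i,0,h-i.shape[0],0,0,0)
cv2.imwrite("pics/c20.png",cv2.resize(np.hstack([f(a),f(b),f(c)]),(800,int(600*800/1400))))
E
```

```text
17.05 [ 0.5938 -0.0911  0.1299] [ 1.4 -0.5 -3.4] [-0.02  0.51  0.03] 0.416
17.1 [ 0.5938 -0.0911  0.1301] [ 1.1 -0.1 -3.6] [-0.07  0.52 -0.03] 0.412
[ 0.59379942 -0.09109217  0.13011754] [[-0.095  0.496 -0.863]
 [ 0.996  0.05  -0.08 ]
 [ 0.003 -0.867 -0.498]]
```

View pics/c20.png

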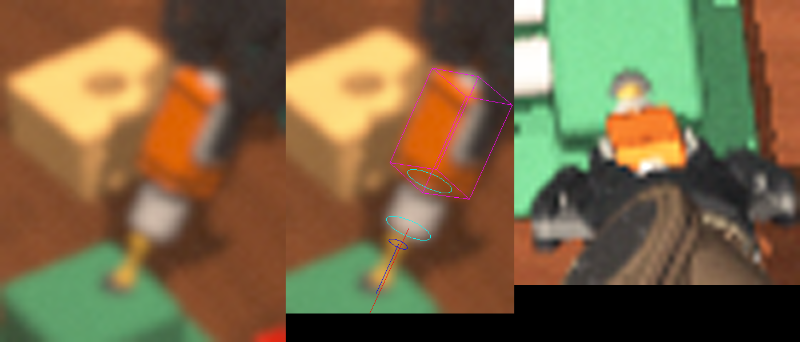

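```bash
python3 - <<'E'
import numpy as np,cv2
a=np.load("pics/scene20_rgb.npy")[185:222,232:268,::-1];b=np.load("pics/top20_rgb.npy")[180:212,290:326,::-1]
cv2.imwrite("pics/c21.png",np.hstack([cv2.resize(a,(396,407),interpolation=cv2.INTER_CUBIC),cv2.copyMakeBorder(cv2.resize(b,(396,352),interpolation=cv2.INTER_CUBIC),0,55,0,0,0)]))
E
```

```text
(no output)
```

View pics/c21.png

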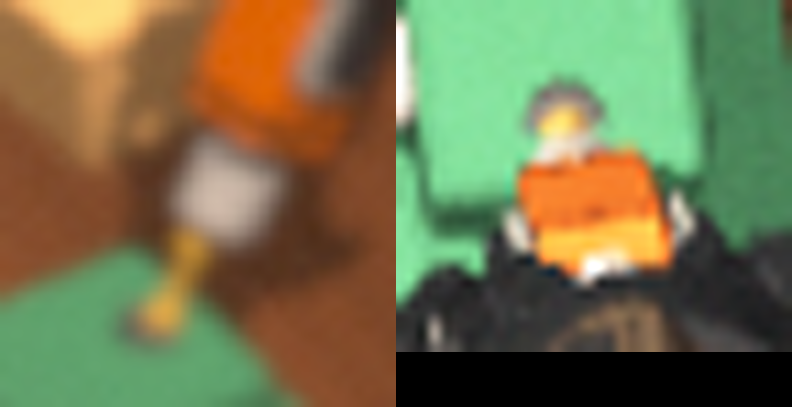

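Call:
step_arm:
  rows:
    - [[0, 0, 0], [-0.8, 0, -2], 0.75]
    - [[0, 0, 0], [-0.8, 3, -2], 0.75]
    - [[0, 0, 0], [-0.8, 6, -2], 0.75]
    - [[0, 0, 0], [-0.8, 6, -2], 0.75]

```text
time: 17.43
eef_pos: [0.5981, -0.091, 0.1244]
tcp_rot: [0.581, 0.641, -0.37, -0.339]
contact_force: [0.6, 0.2, -3.5]
opening: 0.417
```

Call:
step_arm:
  rows:
    - [[0, 0, 0], [0, 2, 0], 0.75]
    - [[0, 0, 0], [0, 4, 0], 0.75]
    - [[0, 0, 0], [0, 4, 0], 0.75]

```text
time: 17.68
eef_pos: [0.6, -0.0908, 0.1208]
tcp_rot: [0.581, 0.641, -0.37, -0.339]
contact_force: [-0.2, -0.0, -4.3]
opening: 0.411
```

```bash
python3 - <<'E'
from h import *
s,p,r=cur();R=r.as_matrix();print(p,"F tool",(R.T@s["contact_force"]).round(1),"M",s["wrist_torque"].round(2))
H=np.array([.611,-.0907,.0995]); print("TCP->head in tool mm",(R.T@(H-p)*1000).round(1))
E
```

```text
[ 0.59999402 -0.09077326  0.1208444 ] F tool [-0.   3.7  2.3] M [-0.03  0.52  0.06]
TCP->head in tool mm [-1.1 24.   1.1]
```

Call:
step_arm:
  rows:
    - [[0, 0, 0], [0, 2, 0], 0.75]
    - [[0, 0, 0], [0, 4, 0], 0.75]
    - [[0, 0, 0], [0, 4, 0], 0.75]

```text
time: 17.93
eef_pos: [0.6027, -0.0911, 0.1186]
tcp_rot: [0.582, 0.641, -0.37, -0.338]
contact_force: [-0.8, -1.3, -0.7]
opening: 0.411
```

Call:
step_arm:
  rows:
    - [[0, 0, 0], [0, 2, 0], 0.75]
    - [[0, 0, 0], [0, 3, 0], 0.75]
    - [[0, 0, 0], [0, 3, 0], 0.75]

```text
time: 18.18
eef_pos: [0.6041, -0.0909, 0.1155]
tcp_rot: [0.582, 0.641, -0.369, -0.338]
contact_force: [1.7, -1.1, -2.7]
opening: 0.41
```

```bash
cat > f.py <<'E'
from h import *
s,p,r=cur();R=r.as_matrix();print(p,"F tool",(R.T@(s["contact_force"]-[0,0,-3.6])).round(1),"M",s["wrist_torque"].round(2))
H=np.array([.611,-.0907,.0995]); print("TCP->head in tool mm",(R.T@(H-p)*1000).round(1))
E
python3 f.py; python3 look.py scene 22 225 165 50 60 10
```

```text
[ 0.60407059 -0.09085424  0.11548114] F tool [-1.2 -0.  -1.8] M [-0.28  0.15 -0.11]
TCP->head in tool mm [-0.6 17.3  2. ]
18.2333 [ 0.604  -0.0908  0.1154] [ 1.4 -1.4 -1.7] [-0.17  0.11 -0.15] 0.414
```

View pics/z_scene22.png

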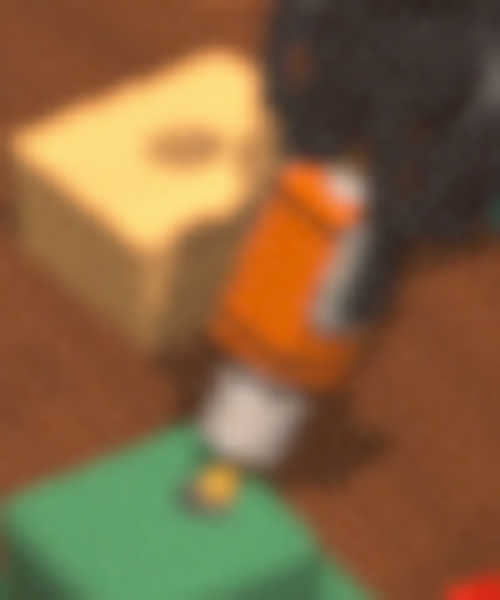

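Call:
step_arm:
  rows:
    - [[0, 0, 0], [-0.8, 1, -1.2], 0.75]
    - [[0, 0, 0], [-0.8, 2, -1.2], 0.75]
    - [[0, 0, 0], [-0.8, 2, -1.2], 0.75]

```text
time: 18.48
eef_pos: [0.6054, -0.0909, 0.1131]
tcp_rot: [0.581, 0.641, -0.37, -0.339]
contact_force: [4.5, -0.0, -8.4]
opening: 0.415
```

```bash
python3 f.py
```

```text
[ 0.60535764 -0.0908508   0.11307931] F tool [-0.5  6.4 -1.5] M [-0.09  0.18 -0.03]
TCP->head in tool mm [-0.5 14.6  1.8]
```

Call:
step_arm:
  rows:
    - [[0, 0, 0], [0, 1.5, 0], 0.75]
    - [[0, 0, 0], [0, 2.5, 0], 0.75]
    - [[0, 0, 0], [0, 2.5, 0], 0.75]

```text
time: 18.73
eef_pos: [0.6065, -0.0908, 0.1113]
tcp_rot: [0.581, 0.641, -0.37, -0.339]
contact_force: [-0.1, -1.0, -4.5]
opening: 0.413
```

```bash
python3 f.py
```

```text
[ 0.60653982 -0.0907835   0.11133625] F tool [-1.   0.7  0.6] M [-0.1   0.67 -0.07]
TCP->head in tool mm [-0.4 12.5  2. ]
```

Call:
step_arm:
  rows:
    - [[0, 0, 0], [0, 1.5, 0], 0.75]
    - [[0, 0, 0], [0, 3, 0], 0.75]
    - [[0, 0, 0], [0, 3, 0], 0.75]

```text
time: 18.98
eef_pos: [0.6084, -0.0908, 0.1101]
tcp_rot: [0.581, 0.641, -0.37, -0.339]
contact_force: [-7.8, -0.8, 3.3]
opening: 0.41
```

```bash
python3 f.py;python3 look.py scene 23 225 165 50 60 10
```

```text
[ 0.60836934 -0.0908066   0.11014658] F tool [-0.  -9.9  3.4] M [0.03 1.17 0.07]
TCP->head in tool mm [-0.2 10.5  3. ]
19.0333 [ 0.6083 -0.0908  0.1103] [-7.1  0.7  4.5] [-0.09  1.18  0.06] 0.415
```

View pics/z_scene23.png

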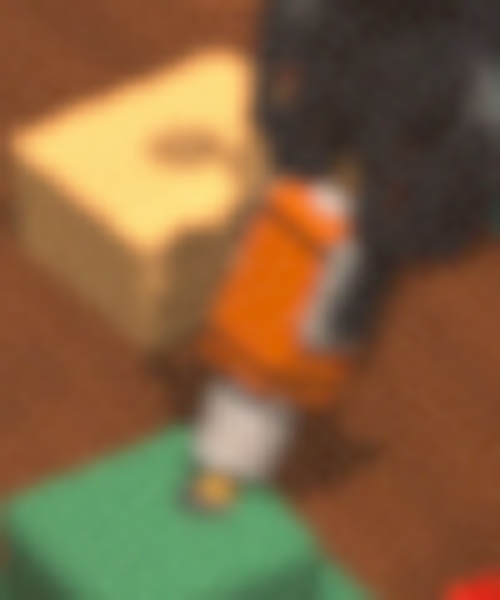

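Call:
step_arm:
  rows:
    - [[0, 0, 0], [0, 1.5, 0.7], 0.75]
    - [[0, 0, 0], [0, 3, 1.2], 0.75]
    - [[0, 0, 0], [0, 3, 1.2], 0.75]
    - [[0, 0, 0], [0, 3, 1.2], 0.75]

```text
time: 19.37
eef_pos: [0.6097, -0.0908, 0.1084]
tcp_rot: [0.581, 0.641, -0.369, -0.338]
contact_force: [-7.2, 1.1, 5.6]
opening: 0.41
```

```bash
python3 f.py
```

```text
[ 0.60966221 -0.09081318  0.10837366] F tool [  1.9 -11.5   1.5] M [0.2  0.88 0.13]
TCP->head in tool mm [-0.1  8.4  3.3]
```

Call:
step_arm:
  rows:
    - [[0, 0, 0], [0, 1.5, 0.5], 0.75]
    - [[0, 0, 0], [0, 3, 1], 0.75]
    - [[0, 0, 0], [0, 3, 1], 0.75]
    - [[0, 0, 0], [0, 3, 1], 0.75]

```text
time: 19.7
eef_pos: [0.6109, -0.0907, 0.1061]
tcp_rot: [0.582, 0.642, -0.369, -0.338]
contact_force: [-7.4, 1.6, 7.0]
opening: 0.418
```

```bash
python3 f.py
```

```text
[ 0.61087081 -0.09069939  0.10609006] F tool [  2.3 -12.8   1. ] M [0.35 0.68 0.21]
TCP->head in tool mm [-0.   5.8  3.2]
```

```bash
python3 f.py; python3 look.py scene 24 225 165 50 60 10; python3 look.py top 24 285 175 50 50 10; python3 f.py; python3 - <<'E'
from ov import *
s,p,r=cur()
a=cv2.imread("pics/z_scene24.png")
n=frame(5.4,30).as_matrix()[:,1]*-1;H=np.array([.611,-.0907,.0995])
c=cv2.imread("pics/z_top24.png");h=600;f=lambda i:cv2.copyMakeBorder(i,0,h-i.shape[0],0,0,0)
cv2.imwrite("pics/c24.png",cv2.resize(np.hstack([f(a),f(c)]),(800,480)))
E
```

```text
[ 0.61087081 -0.09069939  0.10609006] F tool [  2.3 -12.8   1. ] M [0.35 0.68 0.21]
TCP->head in tool mm [-0.   5.8  3.2]
19.75 [ 0.6109 -0.0907  0.1061] [-6.4  2.4  7.7] [0.34 0.61 0.28] 0.415
19.8 [ 0.6108 -0.0907  0.1061] [-6.6  1.8  7.3] [0.38 0.71 0.3 ] 0.415
[ 0.61083597 -0.09071747  0.10607599] F tool [  2.5 -12.6   0.1] M [0.38 0.71 0.3 ]
TCP->head in tool mm [-0.   5.8  3.1]
```

View pics/c24.png

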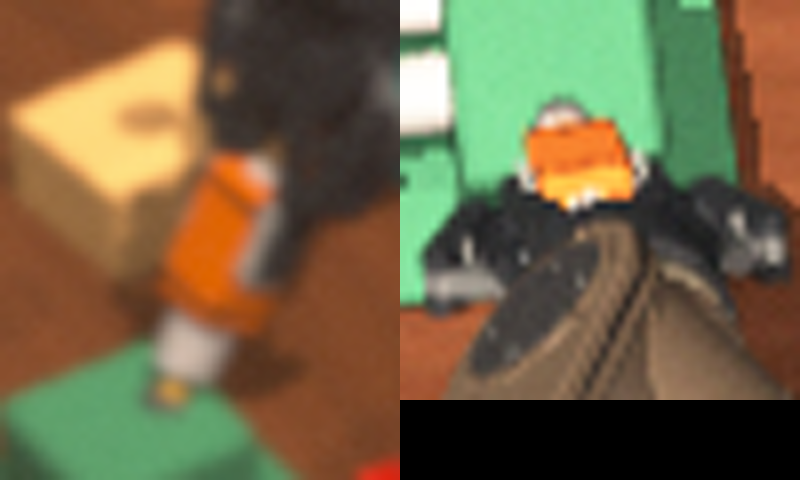

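```bash
python3 - <<'E'
from ov import *
from scipy.ndimage import map_coordinates
n=frame(5.4,30).as_matrix()[:,1]*-1
for tag in("19","20","22","23","24"):
    a=np.load(f"pics/scene{tag}_rgb.npy").astype(float)
    # find nose centroid: bright low-sat
    sub=a[180:215,240:268];m=(sub.min(2)>115)
    vv,uu=np.nonzero(m);cu,cv=uu.mean()+240,vv.mean()+180
    d=proj("scene",[[.6,-.09,.12],[.6,-.09,.12]-n*.01]);d=(d[1]-d[0]);pxmm=np.linalg.norm(d)/10;d/=np.linalg.norm(d)
    t=np.arange(-14,10,.5);out=[]
    perp=np.array([-d[1],d[0]])
    prof=np.mean([[map_coordinates(a[...,c],[cv+t*d[1]+o*perp[1],cu+t*d[0]+o*perp[0]],order=1) for c in range(3)] for o in(-1.5,-.75,0,.75,1.5)],0)
    sat=prof[0]-prof[2]; mn=prof.min(0)
    # transitions
    def cross(y,l,i0,dr):
        i=i0
        while 0<i<len(y)-1:
            if (y[i]-l)*(y[i+dr]-l)<=0 and y[i]!=y[i+dr]: return t[i]+dr*.5*(l-y[i])/(y[i+dr]-y[i])
            i+=dr
        return np.nan
    i0=np.argmax(mn*(np.abs(t)<5))
    up=cross(mn,mn[i0]/2+25,i0,-1);dn=cross(mn,mn[i0]/2+25,i0,1)
    top=cross(sat,120,np.argmin(np.abs(t-up))-6,-1)
    print(tag,"centroid",round(cu,2),round(cv,2),"up",round(up,2),"dn",round(dn,2),"len mm",round((dn-up)/pxmm,1),"pix/mm",round(pxmm,3),"peak",mn[i0].round(0),"barrel top",round(top,2),"barrel len mm",round((up-top)/pxmm,1))
E
```

```text
19 centroid 251.14 187.2 up -7.83 dn 1.18 len mm 31.9 pix/mm 0.282 peak 70.0 barrel top nan barrel len mm nan
20 centroid 248.36 193.52 up 1.24 dn 4.17 len mm 10.4 pix/mm 0.282 peak 53.0 barrel top -2.12 barrel len mm 11.9
22 centroid 247.72 195.78 up nan dn 5.12 len mm nan pix/mm 0.282 peak 40.0 barrel top nan barrel len mm nan
23 centroid 246.87 197.04 up -13.98 dn 5.35 len mm 68.5 pix/mm 0.282 peak 39.0 barrel top nan barrel len mm nan
24 centroid 246.43 196.91 up -12.42 dn 6.4 len mm 66.7 pix/mm 0.282 peak 34.0 barrel top nan barrel len mm nan
```

```bash
cat > nl.py <<'E'
from ov import *
import sys
from scipy.ndimage import map_coordinates
n=frame(5.4,30).as_matrix()[:,1]*-1
for tag in sys.argv[1:]:
    a=np.load(f"pics/scene{tag}_rgb.npy").astype(float)
    sub=a[180:215,240:268];m=((sub.min(2)>95)&(np.ptp(sub,axis=2)<45)).astype(np.uint8)
    k,l,st,ce=cv2.connectedComponentsWithStats(m);i=1+np.argmax(st[1:,4]);cu,cv=ce[i]+[240,180]
    d=proj("scene",[[.6,-.09,.12],np.array([.6,-.09,.12])-n*.01]);d=(d[1]-d[0]);px=np.linalg.norm(d)/10;d/=np.linalg.norm(d)
    t=np.arange(-10,8,.1);perp=np.array([-d[1],d[0]])
    P=np.mean([[map_coordinates(a[...,c],[cv+t*d[1]+o*perp[1],cu+t*d[0]+o*perp[0]],order=1) for c in range(3)] for o in np.linspace(-1.5,1.5,7)],0)
    b=P[2];i0=np.argmax(b*(np.abs(t)<4));h=b[i0]*.55
    iu=i0
    while iu>0 and b[iu]>h: iu-=1
    idn=i0
    while idn<len(b)-1 and b[idn]>h: idn+=1
    print(tag,"area",st[i,4],"c",cu.round(2),cv.round(2),"peak",b[i0].round(0),"len mm",round((t[idn]-t[iu])/px,1),"px",round(px,3))
E
python3 nl.py 19 20 22 23 24
```

```text
19 area 62 c 257.9 189.18 peak 166.0 len mm 30.8 px 0.282
20 area 59 c 252.1 201.97 peak 165.0 len mm 29.8 px 0.282
22 area 66 c 249.11 206.47 peak 167.0 len mm 31.2 px 0.282
23 area 65 c 247.95 208.15 peak 167.0 len mm 31.9 px 0.282
24 area 57 c 247.58 208.6 peak 167.0 len mm 28.7 px 0.282
```

Call:
step_arm:
  rows:
    - [[0, 0, 0], [0.5, 0.8, 0], 0.75]
    - [[0, 0, 0], [0.8, 1.2, 0], 0.75]
    - [[0, 0, 0], [0.8, 1.2, 0], 0.75]
    - [[0, 0, 0], [0.8, 1.2, 0], 0.75]
    - [[0, 0, 0], [0.8, 1.2, 0], 0.75]

```text
time: 20.22
eef_pos: [0.6114, -0.0906, 0.1052]
tcp_rot: [0.582, 0.641, -0.369, -0.337]
contact_force: [-7.8, 0.4, 7.1]
opening: 0.415
```

```bash
python3 f.py; python3 look.py scene 25 190 150 120 110 6; python3 f.py; python3 nl.py 23 24 25; python3 - <<'E'
from h import *
s,p,r=cur();print("tilt/nip angle", np.degrees(np.arccos(r.as_matrix()[:,1]@frame(5.4,30).as_matrix()[:,1])))
E
```

```text
[ 0.61144901 -0.09057956  0.1052119 ] F tool [  1.1 -13.1   1.3] M [-0.01  0.74  0.05]
TCP->head in tool mm [-0.1  4.7  3.3]
20.2667 [ 0.6115 -0.0906  0.1052] [-7.3  0.6  8. ] [0.04 0.85 0.05] 0.414
[ 0.61145821 -0.09056939  0.10520147] F tool [  1.3 -13.6   0.4] M [0.04 0.85 0.05]
TCP->head in tool mm [-0.1  4.7  3.3]
23 area 65 c 247.95 208.15 peak 167.0 len mm 31.9 px 0.282
24 area 57 c 247.58 208.6 peak 167.0 len mm 28.7 px 0.282
25 area 54 c 247.54 208.78 peak 166.0 len mm 27.6 px 0.282
tilt/nip angle 0.14895536849045107
```

View pics/z_scene25.png

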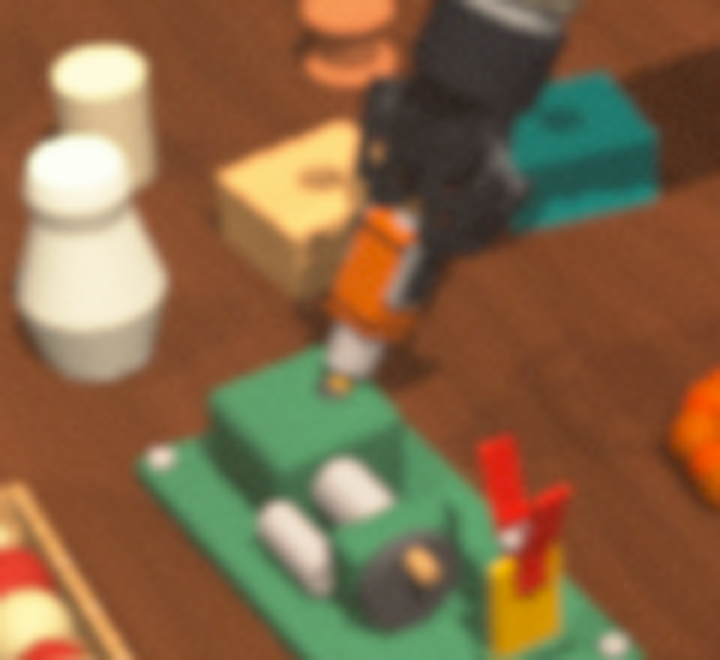

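Call:
step_arm:
  rows:
    - [[0, 0, 0], [0, 0, 0], 0.75]
    - [[0, 0, 0], [0, 0, 0], 0.75]
    - [[0, 0, 0], [0, 0, 0], 0.75]
    - [[0, 0, 0], [0, 0, 0], 0.75]
    - [[0, 0, 0], [0, 0, 0], 0.75]
    - [[0, 0, 0], [0, 0, 0], 0.75]

```text
time: 20.77
eef_pos: [0.6115, -0.0905, 0.1052]
tcp_rot: [0.582, 0.641, -0.369, -0.337]
contact_force: [-7.3, 0.7, 7.3]
opening: 0.418
```

```bash
python3 f.py; python3 look.py scene 26 190 150 120 110 6; python3 look.py top 26 0 0 560 420 1; python3 nl.py 25 26
```

```text
[ 0.61145551 -0.09054822  0.10520575] F tool [  1.4 -13.    0.8] M [0.05 0.85 0.02]
TCP->head in tool mm [-0.1  4.7  3.3]
20.8167 [ 0.6114 -0.0906  0.1052] [-6.3 -1.   7.2] [0.   0.82 0.07] 0.415
20.8667 [ 0.6114 -0.0906  0.1052] [-7.6 -0.   6.5] [0.04 0.81 0.06] 0.411
25 area 54 c 247.54 208.78 peak 166.0 len mm 27.6 px 0.282
26 area 55 c 247.62 208.8 peak 167.0 len mm 27.6 px 0.282
```

View pics/z_top26.png

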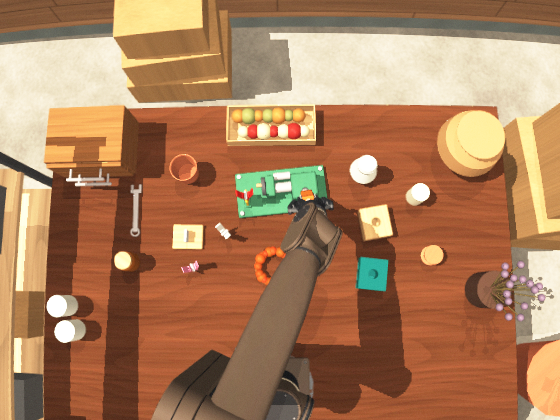

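The state is steady. In the top view the red clip is on the tab at (245,194), the gun is on the nipple at (307,192), the parking plate and stand are empty, and nothing else has moved. I'm handing the job in.

```bash
python3 -c "
from plant import ctrl
print(ctrl.sign_off())"
```

```text
the job is handed in; nothing more can be done
None
```

Both parts of the job are done and handed in at about 21 s of the 54 s allowed.

**Clip:** I took the red clip off its parking plate and put it on the yellow tab. It first sat about 27 mm down, so I regripped it and raised it. From the pictures it now straddles the tab by about 20 mm, close to the middle and gripping by its own spring.

**Gun:** I lifted the gun out of its wooden stand and pushed it down the nipple's axis; the tool axis is within 0.2° of the axis I measured.
- **Snap:** The force reversed as the ball went in. After that the mouth stayed still while the barrel moved on about 6 mm, so I take it that the nose snapped on.
- **Hold:** At hand-in it was steady, with about 13 N of push along the axis and 1–1.5 N sideways.

**Bystanders:** The last top view shows the other things on the bench where they were.

**Checks that disagreed:**
- **Nose travel:** The arm's position puts the nose about 6.7 mm into the barrel, the push force suggests near its 8 mm stop, and the pictures show about 4–5 mm. All are over the 3.5 mm needed.
- **Gripper position:** The reported tool point was about 30 mm further out than the fingertips seen by the cameras. I worked from the pictures and contact, and both grasps held.
- **Cameras:** The two cameras differed by up to about 4 mm, so I averaged them.
- **Tab contact:** While lowering the clip I felt 13 N at the tab, which went away when I let go.

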